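Refit the sprung roller of the bottle roller

ROBOT

A 7-joint arm with a two-finger parallel gripper is mounted at the origin on a cart in front of the work surface, level with it; the furniture and walls round the work are solid. World frame = base frame: x ahead of the robot, y to its left, z up, the work surface at z = 0. Lengths are in m, angles in rad, forces in N, time in s.
With the tool pointing down it reaches from about 0.4 to 0.85 m from the base axis. Payload 10.4 kg.
Tool frame: the origin (TCP) lies midway between the tips of the shut fingers; the grasp point (between the pads) lies 19 mm behind it; z points along the fingers, y is the line along which they close (so a half turn about z gives the same grasp; the last joint's range is limited). The gripper opens to 87 mm and grips with 3 to 60 N. Pads are 19 mm wide; open, the fingers measure 117 mm over their backs; the gripper's body (75 mm by 190 mm) begins 51 mm behind the grasp point.
Start: joints at [-1.348, 0.332, -0.065, 1.46, 0.022, 1.35, -0.088], TCP at [0.152, 0.606, 0.201] pointing down, gripper open.
Joint ranges: [-2.6, 2.6], [-0.5, 2.12], [-1.47, 1.34], [0.16, 2.42], [-1.27, 4.41], [0.06, 2.06], [-2.6, 2.6]. Speed limits (rad/s): [2.22, 2.22, 2.79, 2.79, 3.14, 3.14, 3.14].

INTERFACE

Orientations are given as a unit quaternion [x, y, z, w].
In Python, from bench import r gives the robot as it stands.
- The arm moves only by the tool arm_command, never from a script. Its argument "moves" is one flat list of numbers, 4 for each row, row after row: the shift along the tool's x, y, z in cm, then the turn about the tool's z in degrees. A call has 1 to 12 rows; each row shifts and turns the commanded pose from where the row before left it, along the tool's axes as they then stand; what a row does not reach is not made up. A row lasts 1/12 s, in which the tool goes at most 41.7 mm and 7.16 degrees, less where a joint would pass 70% of its speed; a pose out of reach is approached as far as the arm can. A call with a gripper value outside its range is refused whole. "fingers" is the opening in per cent of the stroke, from 0 (shut) to 100 (fully open), set as the call begins (left out, the last holds). The fingers move at their own pace and stop on an object; "squeeze" is the grip in N (left out, the last holds). Time passes only in rows, so rows that do not move let the fingers close. It gives the time, the measured TCP pose, the force, the opening and the grip force at its end, in the units of the state.
- r.read_state(): the state, without advancing time (a new reading comes with each control period).
- r.camera(name): name is "scene" or "top" or "wrist"; returns the picture (400x640x3 uint8, red, green, blue); there is no depth.
- r.camera_info(name): a dict with "fx", "fy", "cx", "cy" (pixels), "origin" and "attitude" of the camera in the world. Camera axes: x right, y up, looking along -z (the intrinsics and any distortion apply to the point x, -y, -z); pixel columns grow to the right and rows downward; lengths in m; the calibration is good to about 2 mm. A picture is of the moment at which its call begins: read the wrist's pose just before it. camera_info takes no time and is no camera call; for the wrist camera it gives the pose at the moment of the call.
- r.close_job(): hands the job in; it is judged then, once.
The state is a dict: "time": time; "joint_positions": joint angles; "joint_vel": joint speeds; "joint_torque": joint torques, N m; "ee_pos": TCP position; "eef_rot": TCP orientation; "ft_force": force on the tool from outside, world axes, zero at the start; "torque": the same for the moment, N m; "width": finger opening in m; "grip_force": force on a finger pad.
Only numpy, scipy, OpenCV 4.12 (cv2) and the standard library are available. Lean on these libraries where they do the work, as an engineer would, in place of code of your own. Each camera call takes 0.05 s, during which the arm holds its last target. There are 200 camera calls.

TASK

Take the loose roller from its cradle and fit it back into the bottle roller stand: put one end into an end cup, push against the spring to shorten it, swing the other end down and let the spring drive it home, so that the roller sits level with both ends fully in the two front cups. Feel your way and do not force it (the spring takes about 13 N; keep every push of the roller on the stand below 20 N), and leave the flask, the vial and the small carton where they stand.

Things in the scene. Friction and masses are not known exactly. Their poses are not given: they have to be found in the camera images.
- roller_mid (a point): Loose roller: grey barrel 26 mm thick, 100 mm long, 0.14 kg, with a round-ended 10 mm steel journal at each end. This point is on the axis at the middle of the barrel; y runs along the roller towards the sprung journal. The fixed journal (-y) ends 62 mm from here, the sprung one (+y) 74 mm when free. Starts in the cradle, axis 42 mm up; grasp the barrel's middle from above.
- roller: The same roller and point (mid-barrel, on the axis). Its +y journal can be pushed in by up to 14 mm against a spring: about 4 N starts it, then 0.8 N per mm (12 N at 10 mm, 15 N at the hard stop at 14 mm). Overall length 136 mm free, 122 mm pressed in.
- cradle: Fixed cradle: plate 60 x 110 x 8 mm with two white V supports, each 8 mm thick, 38 mm either side of the middle. The roller lies along its y axis. Origin at the centre of its underside.
- stand: Bottle roller's fixed foot: grey plate, x -41 to 109 mm, y -110 to 110 mm, top 15 mm above the worktop; z up, origin at worktop level under the cup axis. A frame with two white end plates is clamped on it, anywhere from -15 to +15 mm along y. The frame does not give way, and its place is not measured: feel (or see) it. The frame's bed is 21.5 mm high.
- cup_axis (a point): On the axis of the two front end cups, 70 mm above the worktop, over the foot's middle; y is the cup axis. Cups: steel rings, 22 mm outside, 15 mm bore, 7 mm deep, facing each other at the end plates. Floors 133 mm apart, 66.5 mm either side of the frame's middle (itself up to 15 mm from here along y); rims 119 mm apart. End plates: 8 mm thick, tops 11 mm above the axis.
- swing_in (a point): Same point as cup_axis; how the roller goes in: either end in either cup. First end in with the other held high (20 degrees tilt clears the plates), spring pressed in at least 10 mm so that the second end passes its rim, then level, then let it spring back; fitted, it stays pressed in by 3 mm. Below mid-axis a clamp knob, 14 mm wide, 31.5 mm high, stands 6 mm in front (-x).
- driven_roller (a point): Point 66 mm above the worktop on the axis of the fixed driven roller, grey, 26 mm thick, parallel to the cup axis and 85 mm behind it (+x), on the same frame. Not handled; keep fingers clear of it.
- flask: Bystander: small clear conical flask, 55 mm wide, 87 mm high, origin at the centre of its underside.
- vial: Bystander: glass sample vial with black cap, 25 mm wide, 58 mm high, origin at the centre of its underside.
- carton: Bystander: small carton 48 x 60 x 32 mm lying flat, origin at the centre of its underside.
Things that resemble listed ones, but are neither listed nor needed, are in the scene too. Leave any blue look-alike of the roller alone.

How it is judged:
By the outcome, as a careful person would: the job done as asked, in the order asked, and still so for the second after the job is handed in, with the robot touching nothing.
It also fails if it takes over 58 s, if anything falls off the work surface, if the arm or the gripper's body presses on something with over 40 N, if the wrist force passes 120 N, or if a joint passes its speed limit or range.

## Working session

There is one attempt and no reset: what is moved stays moved. The work goes in short steps, Python scripts to look and compute and a tool call to move; the robot and the scene stay as the last step left them, time stands still between calls to the robot, and variables do not carry over. Pictures are saved under pics/ and viewed, at most 10 in all, crops included, and the job is handed in when it is done.

Besides the shell and the picture viewer there is one more tool, called as a command line: name --argument value ..., lists and objects as JSON in quotes. arm_command: Moves the arm, as the interface text tells. Its arguments: {"type":"object","properties":{"moves":{"type":"array"},"fingers":{"type":"number"},"squeeze":{"type":"number"}},"required":["moves"]}

```bash
ls; mkdir -p pics; python3 - <<'E'
from bench import r
import cv2
s=r.read_state();print(s)
for n in("scene","top"):
    i=r.camera_info(n);print(n,i);cv2.imwrite(f"pics/{n}0.png",r.camera(n)[:,:,::-1])
E
```

```text
pics
{'time': 0.0, 'joint_positions': array([-1.34758681,  0.33286387, -0.06469404,  1.4609451 ,  0.02162354,
        1.34988556, -0.08848599]), 'joint_vel': array([-0.0004963 , -0.00053207, -0.00028966,  0.00079685, -0.00037279,
       -0.00041222, -0.00047606]), 'joint_torque': array([-6.56563370e-04, -6.23279357e+01,  2.41579668e-02, -3.89881074e+01,
       -6.13718480e-02,  4.01834480e-02,  1.47944247e-04]), 'ee_pos': array([0.15200653, 0.60580705, 0.20065714]), 'eef_rot': array([ 1.22578363e-01,  9.92458589e-01, -7.01621808e-04, -4.13487969e-05]), 'ft_force': array([-0.06235319,  0.54115795,  0.55362053]), 'torque': array([ 0.03827943,  0.03892679, -0.01363332]), 'grip_force': 0.0, 'width': 0.08685920035564987}
scene {'fx': 516.4836126320482, 'fy': 516.4836126320482, 'cx': 320.06118185747096, 'cy': 196.13928465205146, 'origin': array([ 0.01827433, -0.960342  ,  1.15609004]), 'attitude': array([ 0.38230816, -0.08411068, -0.19539607,  0.89921423])}
top {'fx': 449.57784865056203, 'fy': 449.57784865056203, 'cx': 319.4760336679664, 'cy': 193.5910393272593, 'origin': array([0.2277025 , 0.04368525, 1.26743117]), 'attitude': array([ 0.08333842, -0.07409781, -0.65150282,  0.75040542])}
```

View pics/scene0.png

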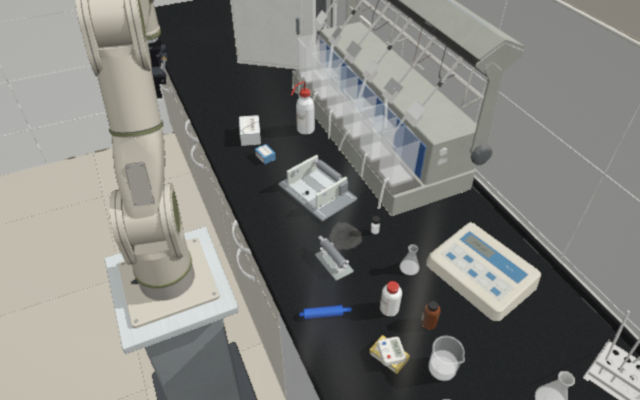

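View pics/top0.png

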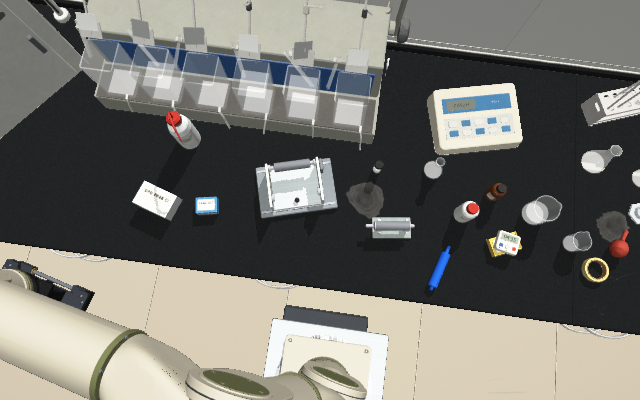

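Candidates: the grey roller in its cradle at top (391,227) / scene (334,252); the blue look-alike at top (440,268), scene (325,312); the fixed driven roller in the stand at top (292,165). By the description I choose the grey one in the cradle, and check it in a close crop.

```bash
python3 - <<'E'
import cv2,numpy as np
t=cv2.imread("pics/top0.png");s=cv2.imread("pics/scene0.png")
a=cv2.resize(t[145:255,245:425],(800,489),interpolation=cv2.INTER_CUBIC) 
cv2.imwrite("pics/c1.png",a)
b=cv2.resize(s[150:285,270:400],None,fx=4.4,fy=4.4,interpolation=cv2.INTER_CUBIC);cv2.imwrite("pics/c2.png",b);print(a.shape,b.shape)
E
```

```text
(489, 800, 3) (594, 572, 3)
```

View pics/c1.png

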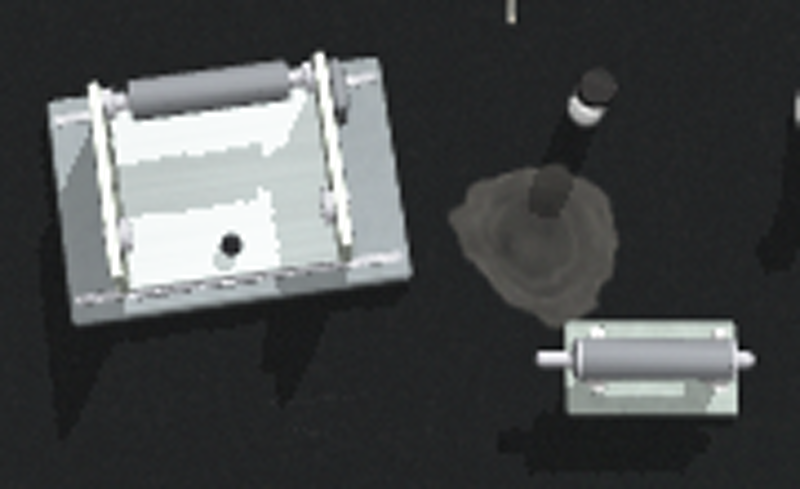

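View pics/c2.png

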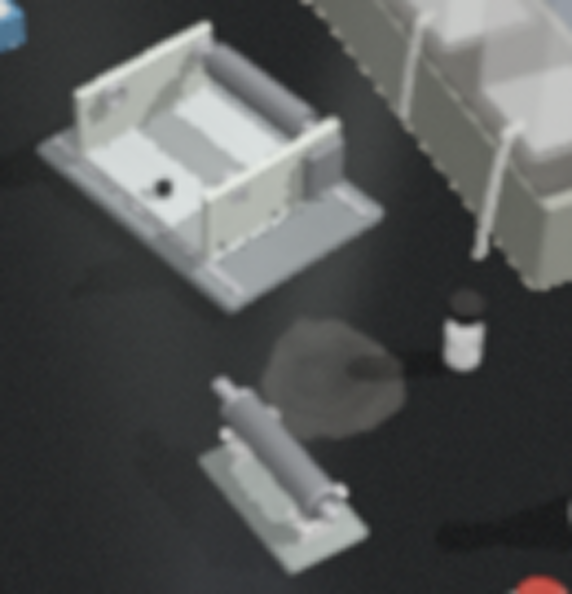

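The crops confirm it. The grey roller in the cradle has its long (sprung) journal at c1 (540,358), pointing left and so towards world +y; the short journal is at (753,358). The stand's front cups are at c1 (125,237) and (328,207), the knob at (231,243). The tool can't be tilted, so the roller will have to pivot in the grip.

```bash
cat > h.py <<'E'
import numpy as np,cv2
from scipy.spatial.transform import Rotation as R
def ray(i,p):
    M=R.from_quat(i["attitude"]).as_matrix()
    d=M@np.array([(p[0]-i["cx"])/i["fx"],-(p[1]-i["cy"])/i["fy"],-1]);return np.array(i["origin"]),d/np.linalg.norm(d)
def atz(i,p,z):
    o,d=ray(i,p);return o+d*(z-o[2])/d[2]
def tri(*ips):
    A=0;b=0
    for i,p in ips:
        o,d=ray(i,p);P=np.eye(3)-np.outer(d,d);A=A+P;b=b+P@o
    return np.linalg.solve(A,b)
def proj(i,X):
    c=R.from_quat(i["attitude"]).as_matrix().T@(np.array(X)-i["origin"])
    return np.array([i["cx"]-i["fx"]*c[0]/c[2],i["cy"]+i["fy"]*c[1]/c[2]])
E
python3 - <<'E'
from bench import r
from h import *
np.set_printoptions(precision=4,suppress=True)
T=r.camera_info("top");S=r.camera_info("scene")
t=lambda u,v:(T,(245+u/4.444,145+v/4.444)); s=lambda u,v:(S,(270+u/4.4,150+v/4.4))
for n,a,b in [("sprung tip",(540,358),(217,383)),("fixed tip",(753,358),(343,492)),("foot -x+y",(75,323),(38,150)),("foot -x-y",(410,275),(235,310)),("foot +x-y",(378,60),(383,212)),
 ("Lplate front",(118,285),(80,95)),("Rplate front",(347,255),(208,198)),("Rplate back",(320,57),(338,122)),("Lplate back",(93,85),(208,25)),("knob",(231,243),(163,187))]:
    print(n,tri(t(*a),s(*b)))
for n,a,z in [("barL",(577,358),.042),("barR",(735,358),.042),("st",(540,358),.042),("ft",(753,358),.042),("c1",(50,100),.015),("c2",(378,60),.015),("c3",(410,275),.015),("c4",(75,323),.015),("Lcup",(125,237),.075),("Rcup",(328,207),.075)]:
    print(n,atz(*t(*a),z))
E
```

```text
sprung tip [ 0.4312 -0.0609  0.0406]
fixed tip [ 0.4518 -0.1894  0.06  ]
foot -x+y [0.4179 0.233  0.0065]
foot -x-y [0.4815 0.0246 0.0047]
foot +x-y [0.6193 0.0647 0.0095]
Lplate front [0.4373 0.1995 0.0796]
Rplate front [0.4762 0.0647 0.0789]
Rplate back [0.5962 0.0993 0.0768]
Lplate back [0.5576 0.2363 0.0768]
knob [0.48   0.1409 0.0237]
barL [ 0.436  -0.0839  0.042 ]
barR [ 0.4498 -0.1808  0.042 ]
st [ 0.4328 -0.0612  0.042 ]
ft [ 0.4514 -0.1919  0.042 ]
c1 [0.5609 0.2723 0.015 ]
c2 [0.618  0.0645 0.015 ]
c3 [0.4788 0.0249 0.015 ]
c4 [0.4181 0.2315 0.015 ]
Lcup [0.4657 0.2012 0.075 ]
Rcup [0.5018 0.0812 0.075 ]
```

arm_command --moves '[-2.7,-1.5,-0.4,0,-2.7,-1.5,-0.4,0,-2.7,-1.5,-0.4,0,-2.7,-1.5,-0.4,0,-2.7,-1.5,-0.4,0,-2.7,-1.5,-0.4,0,-2.7,-1.5,-0.4,0,-2.7,-1.5,-0.4,0,-2.7,-1.5,-0.4,0,-2.7,-1.5,-0.4,0,-2.7,-1.5,-0.4,0,-2.7,-1.5,-0.4,0]'

```text
time: 1.1
ee_pos: [0.4233, 0.3515, 0.2494]
eef_rot: [0.123, 0.992, -0.0, -0.0]
ft_force: [-0.3, 0.9, -0.2]
width: 0.0869
grip_force: 0.0
```

```bash
cat >> h.py <<'E'
def plan(s,p,yaw=None):
    "tool-frame shift cm to TCP p, and turn deg so that tool y lies at world angle yaw"
    M=R.from_quat(s["eef_rot"]).as_matrix();d=M.T@(np.array(p)-s["ee_pos"])*100
    a=np.degrees(np.arctan2(M[1,1],M[0,1]));t=None if yaw is None else -((yaw-a+90)%180-90)
    print("t",round(s["time"],2),"pos",s["ee_pos"].round(4),"yaw_y",round(a,2),"shift",d.round(2),"turn",t,"F",s["ft_force"].round(2),"w",round(s["width"],4),"g",round(s["grip_force"],1))
E
python3 -c "
from bench import r
from h import *
s=r.read_state();print(s['joint_positions'].round(2));plan(s,(.443,-.132,.2),8.1)"
```

```text
[-0.93  0.14  0.17  1.6  -0.02  1.41  0.57]
t 1.1 pos [0.4233 0.3515 0.2494] yaw_y 75.92 shift [-13.67 -46.41   4.95] turn 67.81730511530695 F [-0.32  0.9  -0.15] w 0.0869 g 0.0
```

arm_command --moves '[-1.1,-3.8,0.2,0,-1.1,-3.8,0.2,0,-1.1,-3.8,0.2,0,-1.1,-3.8,0.2,0,-1.1,-3.8,0.2,0,-1.1,-3.8,0.2,0,-1.1,-3.8,0.2,0,-1.1,-3.8,0.2,0,-1.1,-3.8,0.2,0,-1.1,-3.8,0.2,0,-1.1,-3.8,0.2,0,-1.1,-3.8,0.2,0]'

```text
time: 2.1
ee_pos: [0.439, -0.1235, 0.2253]
eef_rot: [0.123, 0.992, 0.0, 0.0]
ft_force: [1.1, 0.2, -0.4]
width: 0.0869
grip_force: 0.0
```

arm_command --moves '[0,0,0,6.8,0,0,0,6.8,0,0,0,6.8,0,0,0,6.8,0,0,0,6.8,0,0,0,6.8,0,0,0,6.8,0,0,0,6.8,0,0,0,6.8,0,0,0,6.6,0,0,0,0,0,0,0,0]'

```text
time: 3.1
ee_pos: [0.4394, -0.1217, 0.2252]
eef_rot: [0.654, 0.757, -0.0, -0.0]
ft_force: [0.6, -0.7, 0.3]
width: 0.0868
grip_force: 0.0
```

```bash
python3 -c "
from bench import r
from h import *
s=r.read_state();print(s['joint_positions'].round(2));plan(s,(.443,-.132,.15),8.1)
i=r.camera_info('wrist');print(i);cv2.imwrite('pics/w1.png',r.camera('wrist')[:,:,::-1])
for p in [(.4514,-.1919,.042),(.4328,-.0612,.042),(.443,-.132,.042)]:print(proj(i,p))"
```

```text
[-0.44 -0.1   0.58  1.87  0.06  1.36  0.27]
t 3.1 pos [ 0.4394 -0.1217  0.2252] yaw_y 8.32 shift [-1.08  0.21  7.52] turn 0.21805615095153996 F [ 0.59 -0.68  0.28] w 0.0868 g 0.0
{'fx': 331.47267692679685, 'fy': 331.47267692679685, 'cx': 317.67560443103486, 'cy': 201.07644757671932, 'origin': array([ 0.43081086, -0.05730957,  0.40767611]), 'attitude': array([-0.12200705, -0.0089068 ,  0.07192153,  0.98987991])}
[318.43281042 238.07278917]
[318.95712561 122.07678787]
[318.77127344 187.40157458]
```

View pics/w1.png

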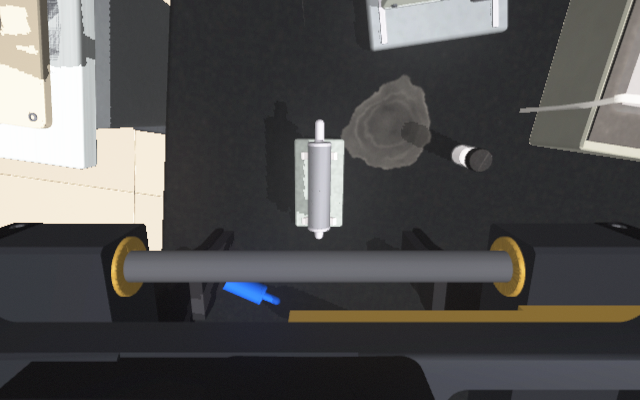

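The wrist view shows the grey roller with its sprung tip at (319,121) and fixed tip at (318,238), both within 1 px of the projected points. Going down to grasp.

arm_command --moves '[-0.2,0.04,2.5,0,-0.2,0.04,2.5,0,-0.2,0.04,2.5,0,-0.2,0.04,2.5,0,-0.2,0.04,2.5,0,-0.1,0,2.5,0,0,0,2.5,0,0,0,1.5,0,0,0,1.0,0,0,0,0,0]'

```text
time: 3.98
ee_pos: [0.4419, -0.1321, 0.0238]
eef_rot: [0.654, 0.756, -0.001, -0.001]
ft_force: [-0.1, -0.2, -0.2]
width: 0.087
grip_force: 0.0
```

arm_command --moves '[0,0,0,0,0,0,0,0,0,0,0,0,0,0,0,0,0,0,0,0,0,0,0,0,0,0,0,0,0,0,0,0]' --fingers 0 --squeeze 25

```text
time: 4.65
ee_pos: [0.4432, -0.1321, 0.0255]
eef_rot: [0.655, 0.755, 0.0, -0.0]
ft_force: [1.3, -0.4, -0.5]
width: 0.0418
grip_force: 0.0
```

arm_command --moves '[0,0,0,0,0,0,0,0,0,0,0,0,0,0,0,0,0,0,0,0,0,0,0,0]'

```text
time: 5.15
ee_pos: [0.4423, -0.1323, 0.0252]
eef_rot: [0.655, 0.755, -0.0, -0.001]
ft_force: [-5.6, -0.2, 4.7]
width: 0.0228
grip_force: 24.4
```

arm_command --moves '[0,0,-0.5,0,0,0,-2,0,0,0,-2.5,0,0,0,-2.5,0,0,0,-2.5,0,0,0,-2.5,0,0,0,-2.0,0,0,0,0,0,0,0,0,0]'

```text
time: 5.9
ee_pos: [0.444, -0.1322, 0.1712]
eef_rot: [0.655, 0.755, 0.001, 0.001]
ft_force: [0.0, 0.9, -2.2]
width: 0.0225
grip_force: 23.3
```

```bash
python3 -c "
from bench import r
from h import *
s=r.read_state();print(s['joint_positions'].round(2),s['torque']);plan(s,(.4904-.03,.1265-.05,.2),16.4)"
```

```text
[-0.44 -0.04  0.62  1.94  0.03  1.23  0.32] [-0.10359132  0.00574056 -0.02883389]
t 5.9 pos [ 0.444  -0.1322  0.1712] yaw_y 8.12 shift [20.43  4.58 -2.86] turn -8.275660449632042 F [ 0.05  0.89 -2.17] w 0.0225 g 23.3
```

arm_command --moves '[2.5,1.35,-0.7,0,2.5,1.35,-0.7,0,2.5,1.35,-0.7,0,2.5,1.35,-0.7,0,2.5,1.35,-0.7,0,2.5,1.35,-0.7,0,2.5,1.35,-0.7,0,0,0,0,-4.2,0,0,0,-4.1,0,0,0,0,0,0,0,0,0,0,0,0]'

```text
time: 6.9
ee_pos: [0.5116, 0.054, 0.2186]
eef_rot: [0.6, 0.8, -0.0, -0.0]
ft_force: [0.4, -0.2, -1.1]
width: 0.0226
grip_force: 23.3
```

```bash
python3 -c "
from bench import r
from h import *
s=r.read_state();plan(s,(.49,.13,.2),16.4)
i=r.camera_info('wrist');print(i);im=r.camera('wrist')[:,:,::-1];cv2.imwrite('pics/w2raw.png',im)
cv2.imwrite('pics/w2.png',cv2.resize(im[0:300,140:540],(800,600),interpolation=cv2.INTER_CUBIC))
import json;json.dump({k:np.array(v).tolist() for k,v in i.items()},open('w2.json','w'))"
```

```text
t 6.9 pos [0.5116 0.054  0.2186] yaw_y 16.24 shift [7.9  0.05 1.86] turn -0.1562857116698808 F [ 0.39 -0.24 -1.12] w 0.0226 g 23.3
{'fx': 331.47267692679685, 'fy': 331.47267692679685, 'cx': 317.67560443103486, 'cy': 201.07644757671932, 'origin': array([0.49430012, 0.11647909, 0.40108849]), 'attitude': array([-0.12122454, -0.01690213,  0.14023771,  0.98252344])}
```

View pics/w2.png

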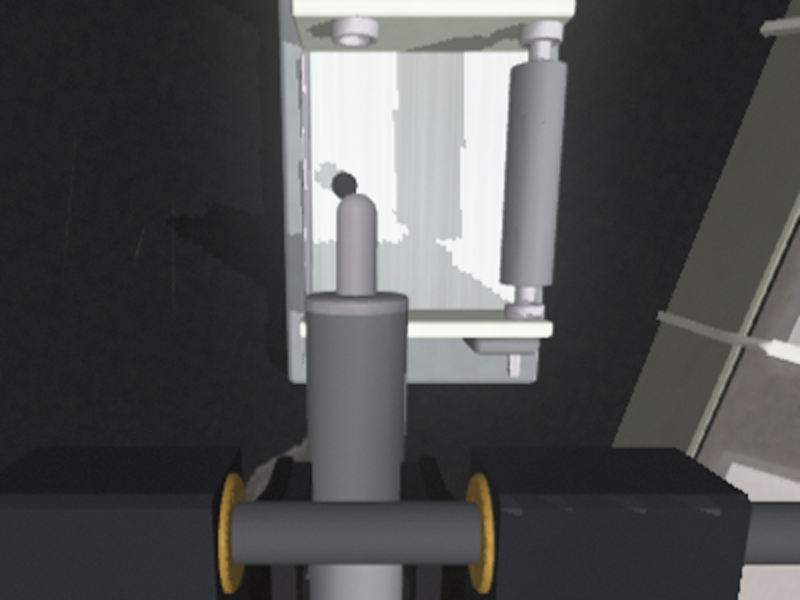

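The wrist view (2x crop, offset 140,0) shows the far cup ring at (355,34), the far plate's inner top edge at v≈17, the near plate's at v≈322 and the held roller's sprung tip at (357,195).

```bash
python3 - <<'E'
from h import *
import json
i=json.load(open('w2.json'))
i={k:np.array(v) for k,v in i.items()}
np.set_printoptions(precision=4,suppress=True)
q=lambda u,v,z:atz(i,(140+u/2,v/2),z)
a,b=q(297,17,.081),q(573,17,.081);c,d=q(300,322,.081),q(552,322,.081)
dx=(b-a)+(d-c);yaw=np.degrees(np.arctan2(dx[1],dx[0]));print("yaw",yaw,a,b,c,d)
y=np.radians(16.3);X=np.array([np.cos(y),np.sin(y)]);Y=np.array([-X[1],X[0]])
f=lambda p:np.array([p[:2]@X,p[:2]@Y])
for n,p in dict(farL=a,farR=b,nearL=c,nearR=d,cup=q(354,36,.070),tip=q(357,195,.2354),tcp=np.array([.5116,.054,.2186]),drF=q(540,48,.066),drN=q(526,300,.066),knob=q(344,185,.0315),footL=q(290,382,.015),footR=q(537,382,.015),oldF=np.array([.4864,.1409])).items():print(n,f(p))
E
```

```text
yaw 16.237009693565632 [0.4439 0.198  0.081 ] [0.559  0.2315 0.081 ] [0.4796 0.0703 0.081 ] [0.5965 0.1043 0.081 ]
farL [0.4816 0.0655]
farR [0.6015 0.0653]
nearL [ 0.4801 -0.0672]
nearR [ 0.6018 -0.0673]
cup [0.5063 0.0609]
tip [ 0.5074 -0.0174]
tcp [ 0.5062 -0.0918]
drF [0.5918 0.0568]
drN [ 0.5924 -0.0581]
knob [ 0.5008 -0.0006]
footL [ 0.4678 -0.1112]
footR [ 0.6149 -0.1113]
oldF [ 0.5064 -0.0013]
```

arm_command --moves '[2.0,0,0,0,2.5,0,1.0,0,2.0,0,2.0,0,0.9,0,2.5,0,0,0,2.5,0,0,0,2.5,0,0,0,1.5,0,0,0,0.8,0,0,0,0,0,0,0,0,0,0,0,0,0]'

```text
time: 7.87
ee_pos: [0.4919, 0.1256, 0.0926]
eef_rot: [0.599, 0.801, 0.001, 0.0]
ft_force: [0.5, -0.1, -1.8]
width: 0.0225
grip_force: 23.3
```

```bash
cat >> h.py <<'E'
y_=np.radians(16.25);X_=np.array([np.cos(y_),np.sin(y_)]);Y_=np.array([-X_[1],X_[0]])
def st(s):
    f=lambda p:np.array([p[:2]@X_,p[:2]@Y_,p[2]]).round(4)
    M=R.from_quat(s["eef_rot"]).as_matrix()
    print("t",round(s["time"],2),"frame pos",f(s["ee_pos"]),"Fframe",f(s["ft_force"]).round(2),"Tq",f(s["torque"]).round(3),"yaw",np.degrees(np.arctan2(M[1,1],M[0,1])).round(2),"w",round(s["width"],4),"g",round(s["grip_force"],1))
E
python3 -c "
from bench import r
from h import *
st(r.read_state())"
```

```text
t 7.87 frame pos [ 0.5074 -0.0171  0.0926] Fframe [ 0.51 -0.21 -1.78] Tq [-0.085  0.013 -0.035] yaw 16.38 w 0.0225 g 23.3
```

arm_command --moves '[0,0,0.4,0,0,0,0.4,0,0,0,0.4,0,0,0,0.4,0,0,0,0.3,0,0,0,0,0]'

```text
time: 8.37
ee_pos: [0.4908, 0.1254, 0.0719]
eef_rot: [0.599, 0.801, -0.0, -0.0]
ft_force: [-0.4, 0.3, 0.5]
width: 0.0114
grip_force: 0.0
```

```bash
python3 -c "
from bench import r
from h import *
st(r.read_state())"
```

```text
t 8.37 frame pos [ 0.5063 -0.0169  0.0719] Fframe [-0.28  0.37  0.52] Tq [-0.034  0.116 -0.07 ] yaw 16.43 w 0.0114 g 0.0
```

```bash
python3 -c "
from bench import r
from h import *
im=r.camera('wrist')[:,:,::-1];t=r.camera('top')[:,:,::-1];s=r.camera('scene')[:,:,::-1];st(r.read_state())
a=cv2.resize(im[0:300,140:540],(400,300));b=cv2.resize(t[135:235,235:368],(400,300),interpolation=cv2.INTER_CUBIC);c=cv2.resize(s[140:230,260:380],(400,300),interpolation=cv2.INTER_CUBIC)
cv2.imwrite('pics/m1.png',np.vstack([np.hstack([a,b]),np.hstack([c,cv2.resize(im,(400,300))])]))"
```

```text
t 8.52 frame pos [ 0.5066 -0.0173  0.0725] Fframe [-0.09 -0.72 -0.08] Tq [-0.081  0.077 -0.03 ] yaw 16.4 w 0.0025 g 0.0
```

View pics/m1.png

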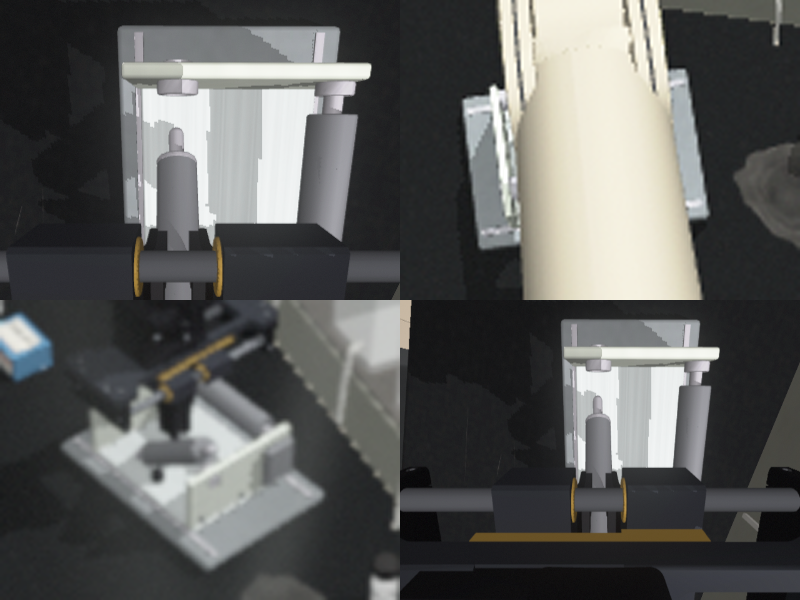

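The roller slipped out of the grip. The wrist view shows it lying between the plates with its sprung tip at crop (177,130), lower than before. I'll rise and look before regrasping.

arm_command --moves '[0,0,-0.5,0,0,0,-1.5,0,-1,0,-2.5,0,-2,0,-2.5,0,-2,0,-2.5,0,-2.0,0,-2.5,0,-1,0,-1,0,0,0,0,0,0,0,0,0]'

```text
time: 9.27
ee_pos: [0.5136, 0.049, 0.2021]
eef_rot: [0.599, 0.801, 0.0, -0.0]
ft_force: [0.0, 0.5, -0.8]
width: 0.0002
grip_force: 0.0
```

```bash
python3 -c "
from bench import r
from h import *
s=r.read_state();st(s);i=r.camera_info('wrist')
im=r.camera('wrist')[:,:,::-1];t=r.camera('scene')[:,:,::-1]
cv2.imwrite('pics/w3raw.png',im);cv2.imwrite('pics/s3raw.png',t)
import json;json.dump({k:np.array(v).tolist() for k,v in i.items()},open('w3.json','w'))
a=cv2.resize(im[0:300,200:400],(400,600),interpolation=cv2.INTER_CUBIC);c=cv2.resize(t[145:235,270:330+30],(400,400),interpolation=cv2.INTER_CUBIC)
cv2.imwrite('pics/m2.png',np.hstack([a,np.vstack([c,np.zeros((200,400,3),np.uint8)])]))"
```

```text
t 9.27 frame pos [ 0.5068 -0.0967  0.2021] Fframe [ 0.17  0.45 -0.75] Tq [-0.067  0.027  0.025] yaw 16.38 w 0.0002 g 0.0
```

View pics/m2.png

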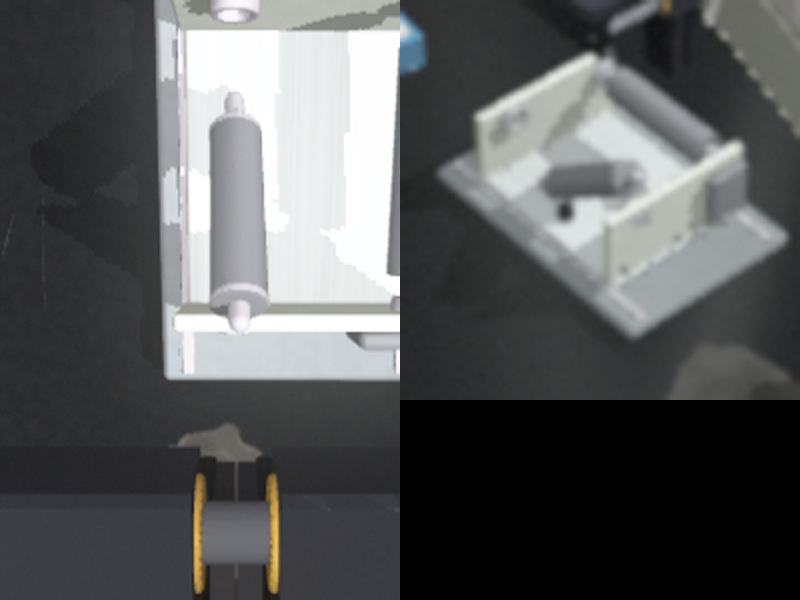

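The roller is leaning in the frame. The sprung tip is on the bed (left panel (235,95)) and the fixed journal rests on the near plate's top ((240,325)), so it already has the tilt I need. Now its pose.

```bash
python3 - <<'E'
from h import *
import json
from bench import r
i={k:np.array(v) for k,v in json.load(open('w3.json')).items()};S=r.camera_info("scene")
from scipy.optimize import least_squares
def pt(p,k):
    x,y,z,t,w=p;d=np.array([-np.sin(w)*np.cos(t),np.cos(w)*np.cos(t),-np.sin(t)])
    f=np.array([x,y,z])+d*k;return np.r_[X_*f[0]+Y_*f[1],f[2]]
W=[(.074,(200+235/2,96/2)),(.049,(200+235.5/2,118/2)),(-.050,(200+239.5/2,292/2)),(-.062,(200+240/2,331/2))]
Sc=[(.05,(302.8,185.2)),(-.05,(320.2,185.0)),(-.062,(324.,184.5))]
def res(p):
    return np.concatenate([(proj(i,pt(p,k))-u) for k,u in W]+[.5*(proj(S,pt(p,k))-u) for k,u in Sc])
o=least_squares(res,[.507,-.015,.06,.4,0]);p=o.x
print(p.round(4),"tilt",np.degrees(p[3]),"yaw",np.degrees(p[4]));print(o.fun.round(1))
for k in(.074,.05,0,-.05,-.062):
    q=pt(p,k);print(k,(q[:2]@X_).round(4),(q[:2]@Y_).round(4),q[2].round(4))
E
```

```text
[ 0.5082 -0.0184  0.0671  0.658   0.0222] tilt 37.69993255973089 yaw 1.2696684147588329
[-0.1 -3.5  0.   4.1 -0.1  3.4 -0.1 -4.   1.1 -0.   0.8 -0.7 -0.  -0.6]
0.074 0.5069 0.0402 0.0218
0.05 0.5073 0.0212 0.0365
0 0.5082 -0.0184 0.0671
-0.05 0.5091 -0.0579 0.0977
-0.062 0.5093 -0.0674 0.105
```

arm_command --moves '[2,0.1,0,0,2.5,0,0,0,2.3,0,0,0,1,0,0,0,0,0,2,0,0,0,2.5,0,0,0,2.5,0,0,0,2.5,0,0,0,1,0,0,0,0,0]' --fingers 65

```text
time: 10.2
ee_pos: [0.4905, 0.1232, 0.0946]
eef_rot: [0.599, 0.801, -0.002, -0.001]
ft_force: [-0.1, -0.2, -0.6]
width: 0.0547
grip_force: 0.0
```

```bash
python3 -c "
from bench import r
from h import *
st(r.read_state())"
```

```text
t 10.2 frame pos [ 0.5054 -0.019   0.0946] Fframe [-0.15 -0.21 -0.64] Tq [-0.063  0.054 -0.   ] yaw 16.45 w 0.0547 g 0.0
```

Down to z 0.048, then close with a firmer grip.

arm_command --moves '[0,0.15,2,0,0,0,1.5,0,0,0,1.1,0,0,0,0,0,0,0,0,0]'

```text
time: 10.62
ee_pos: [0.4942, 0.1243, 0.052]
eef_rot: [0.599, 0.801, -0.0, -0.0]
ft_force: [-0.2, 0.1, 0.0]
width: 0.0564
grip_force: 0.0
```

arm_command --moves '[0,0,0,0,0,0,0,0,0,0,0,0,0,0,0,0,0,0,0,0,0,0,0,0,0,0,0,0,0,0,0,0,0,0,0,0]' --fingers 0 --squeeze 45

```text
time: 11.37
ee_pos: [0.4941, 0.1244, 0.0515]
eef_rot: [0.599, 0.801, 0.0, -0.0]
ft_force: [-0.2, 1.3, 1.3]
width: 0.0234
grip_force: 44.9
```

```bash
python3 -c "
from bench import r
from h import *
st(r.read_state())"
```

```text
t 11.37 frame pos [ 0.5092 -0.0188  0.0515] Fframe [0.2  1.33 1.33] Tq [ 0.203 -0.115 -0.051] yaw 16.42 w 0.0234 g 44.9
```

arm_command --moves '[0,0,-0.2,0,0,0,-0.4,0,0,0,-0.5,0,0,0,-0.6,0,0,0,-0.6,0,0,0,-0.6,0,0,0,-0.6,0,0,0,-0.5,0,0,0,-0.35,0,0,0,0,0,0,0,0,0]'

```text
time: 12.28
ee_pos: [0.4941, 0.1242, 0.095]
eef_rot: [0.599, 0.801, 0.0, 0.0]
ft_force: [-0.7, -0.8, -1.3]
width: 0.0232
grip_force: 44.9
```

```bash
python3 -c "
from bench import r
from h import *
s=r.read_state();st(s);i=r.camera_info('wrist');im=r.camera('wrist')[:,:,::-1];cv2.imwrite('pics/w4raw.png',im)
import json;json.dump({k:np.array(v).tolist() for k,v in i.items()},open('w4.json','w'))
a=cv2.resize(im[0:300,200:440],(480,600),interpolation=cv2.INTER_CUBIC)
cv2.imwrite('pics/m3.png',a)"
```

```text
t 12.28 frame pos [ 0.5091 -0.019   0.095 ] Fframe [-0.89 -0.6  -1.27] Tq [-0.035  0.032  0.001] yaw 16.42 w 0.0232 g 44.9
```

View pics/m3.png

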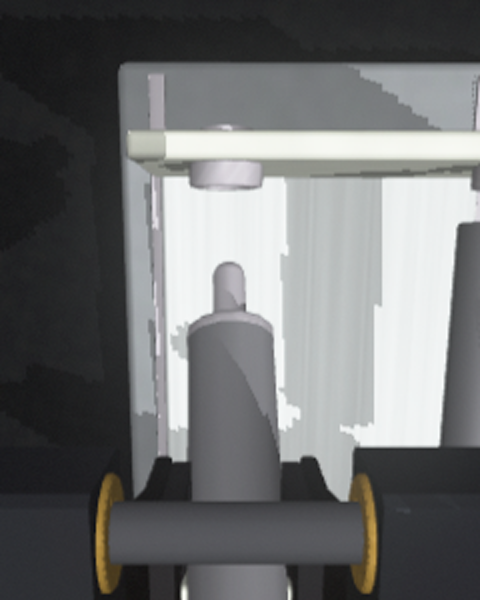

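The lift held. The tip is at crop (229,262), the far ring centred at u≈226 with its rim at v≈188. Checking the tip's offset and tilt numerically.

```bash
python3 - <<'E'
from h import *
import json
i={k:np.array(v) for k,v in json.load(open('w4.json')).items()}
f=lambda p:np.array([p[:2]@X_,p[:2]@Y_]).round(4)
q=lambda u,v,z:f(atz(i,(200+u/2,v/2),z))
for z in(.065,.07,.075,.08):print(z,"tip",q(229,262,z),"ring mid",q(226.5,180,z))
print("rimtop",q(226,163,.081),q(226,188,.07-.003),"plate inner edge",q(300,158,.081),"rollermid u", q(235,600,.112))
# predicted tip pixels for tilt
for t in (15,20,25,30,35,40):
    a=np.radians(t);y=-.019+.069*np.cos(a);z=.112-.069*np.sin(a)
    pts=[]
    for ph in np.linspace(0,2*np.pi,60):
        pts.append(proj(i,np.r_[X_*.509+Y_*(y+.005*np.cos(ph)),z+.005*np.sin(ph)]))
    w=[proj(i,np.r_[X_*(.509+e)+Y_*(-.019+.05*np.cos(a)),.112-.05*np.sin(a)]) for e in(-.013,.013)]
    print(t,"tip v",2*min(p[1] for p in pts),"z",round(z,4),"y",round(y+.005,4),"barrel end w",2*(w[1][0]-w[0][0]))
E
```

```text
0.065 tip [0.5076 0.0379] ring mid [0.5068 0.0624]
0.07 tip [0.5076 0.0381] ring mid [0.5069 0.062 ]
0.075 tip [0.5077 0.0383] ring mid [0.507  0.0616]
0.08 tip [0.5077 0.0385] ring mid [0.507  0.0612]
rimtop [0.5069 0.0657] [0.5067 0.06  ] plate inner edge [0.5276 0.0671] rollermid u [ 0.5097 -0.0523]
15 tip v 209.6450195424959 z 0.0941 y 0.0526 barrel end w 97.34080672659911
20 tip v 217.3104609860337 z 0.0884 y 0.0508 barrel end w 95.00474736549654
25 tip v 226.2755207505301 z 0.0828 y 0.0485 barrel end w 92.79787376350168
30 tip v 236.36639332330887 z 0.0775 y 0.0458 barrel end w 90.72569080799917
35 tip v 247.42933194843772 z 0.0724 y 0.0425 barrel end w 88.79182155021294
40 tip v 259.3294869108314 z 0.0676 y 0.0389 barrel end w 86.99836656806394
```

arm_command --moves '[0.4,-0.07,0,0,0.5,0,0,0,0.5,0,0,0,0.4,0,0,0,0.2,0,0,0,0,0,0,0,0,0,0,0]'

```text
time: 12.92
ee_pos: [0.4877, 0.1432, 0.0949]
eef_rot: [0.599, 0.801, -0.0, 0.0]
ft_force: [1.1, 0.0, -0.9]
width: 0.023
grip_force: 44.9
```

arm_command --moves '[0.1,0,0,0,0.1,0,0,0,0.1,0,0,0,0,0,0,0]'

```text
time: 13.25
ee_pos: [0.4868, 0.1462, 0.0949]
eef_rot: [0.599, 0.801, 0.0, -0.0]
ft_force: [-0.5, -0.0, -1.3]
width: 0.0234
grip_force: 44.9
```

```bash
python3 -c "
from bench import r
from h import *
st(r.read_state())"
```

```text
t 13.25 frame pos [0.5083 0.0041 0.0949] Fframe [-0.52  0.12 -1.27] Tq [-0.081  0.05  -0.062] yaw 16.42 w 0.0234 g 44.9
```

No axial force, so the tip is inside the bore. Now pivot the roller about the cup lip slowly.

arm_command --moves '[-0.05,0,0.1,0,-0.1,0,0.12,0,-0.1,0,0.13,0,-0.1,0,0.13,0,0,0,0,0]'

```text
time: 13.67
ee_pos: [0.4877, 0.1423, 0.0898]
eef_rot: [0.599, 0.801, -0.0, -0.0]
ft_force: [0.1, -0.1, -1.9]
width: 0.0231
grip_force: 44.9
```

```bash
python3 -c "
from bench import r
from h import *
st(r.read_state())"
```

```text
t 13.67 frame pos [5.081e-01 1.000e-04 8.980e-02] Fframe [ 0.06 -0.16 -1.88] Tq [-0.097  0.056  0.013] yaw 16.4 w 0.0231 g 44.9
```

arm_command --moves '[0,0,-0.25,0,0,0,-0.25,0,0.2,0,0,0,0.2,0,0,0,0.1,0,0,0,0,0,0,0]'

```text
time: 14.17
ee_pos: [0.4863, 0.1479, 0.0951]
eef_rot: [0.599, 0.801, 0.0, -0.0]
ft_force: [-0.7, 0.1, -1.1]
width: 0.0231
grip_force: 44.9
```

arm_command --moves '[0,0,0.1,0,0,0,0.1,0,0,0,0.1,0,0,0,0,0]'

```text
time: 14.5
ee_pos: [0.4865, 0.1471, 0.092]
eef_rot: [0.599, 0.801, -0.0, 0.0]
ft_force: [0.5, -1.2, -0.1]
width: 0.0234
grip_force: 44.9
```

```bash
python3 -c "
from bench import r
from h import *
st(r.read_state())"
```

```text
t 14.5 frame pos [0.5083 0.005  0.092 ] Fframe [ 0.13 -1.34 -0.1 ] Tq [-0.32   0.072  0.032] yaw 16.4 w 0.0234 g 44.9
```

arm_command --moves '[0,0,0.1,0,-0.05,0,0.1,0,-0.05,0,0.1,0,-0.05,0,0.1,0,0,0,0,0]'

```text
time: 14.92
ee_pos: [0.4871, 0.1457, 0.0881]
eef_rot: [0.599, 0.801, 0.0, 0.0]
ft_force: [1.6, -3.7, 2.5]
width: 0.023
grip_force: 45.0
```

```bash
python3 -c "
from bench import r
from h import *
st(r.read_state())"
```

```text
t 14.92 frame pos [0.5084 0.0036 0.0881] Fframe [ 0.51 -3.97  2.52] Tq [-0.763  0.09   0.073] yaw 16.39 w 0.023 g 45.0
```

arm_command --moves '[-0.1,0,0.1,0,-0.1,0,0.13,0,-0.1,0,0.13,0,-0.1,0,0.13,0,0,0,0,0]'

```text
time: 15.33
ee_pos: [0.488, 0.142, 0.0831]
eef_rot: [0.599, 0.801, 0.0, -0.0]
ft_force: [0.8, -2.8, 4.1]
width: 0.0231
grip_force: 45.0
```

```bash
python3 -c "
from bench import r
from h import *
st(r.read_state())"
```

```text
t 15.33 frame pos [ 5.083e-01 -2.000e-04  8.310e-02] Fframe [ 0.03 -2.88  4.1 ] Tq [-0.452  0.048 -0.006] yaw 16.4 w 0.0231 g 45.0
```

arm_command --moves '[-0.08,0,0.13,0,-0.08,0,0.13,0,-0.08,0,0.13,0,-0.08,0,0.13,0,0,0,0,0]'

```text
time: 15.75
ee_pos: [0.4887, 0.1388, 0.0777]
eef_rot: [0.599, 0.801, -0.0, -0.0]
ft_force: [-0.2, -3.1, 3.5]
width: 0.023
grip_force: 45.0
```

```bash
python3 -c "
from bench import r
from h import *
st(r.read_state());im=r.camera('wrist')[:,:,::-1];cv2.imwrite('pics/w5raw.png',im)
a=cv2.cvtColor(im,cv2.COLOR_BGR2GRAY);print(a[60:240:4,314])"
```

```text
t 15.75 frame pos [ 0.508  -0.0034  0.0777] Fframe [-1.06 -2.93  3.52] Tq [-0.432  0.258  0.085] yaw 16.41 w 0.023 g 45.0
[144 145 147 147 148 148 148 171 211 252 252 250 226 231 183 211 224 224
 224 223 223 193 192 179 146 138 139 139 138 137 138 137 137 136 136 135
 136 136 134 135 134 134 134 134 133]
```

```bash
python3 - <<'E'
from bench import r
from h import *
i=r.camera_info('wrist')
P=lambda x,y,z:proj(i,np.r_[X_*x+Y_*y,z])
for t in(10,15,20,25,30,35,40):
    a=np.radians(t);c,s=np.cos(a),np.sin(a);up=np.array([s,c])
    e=np.array([-.0034+.05*c,.0947-.05*s]);E=e+.013*up
    print(t,"upper barrel edge",P(.508,*E).round(1),"w",(P(.508+.013,*e)-P(.508-.013,*e))[0].round(1))
print("rim",P(.507,.0585,.081),P(.507,.0585,.0775),"plate",P(.507,.0655,.081))
im=cv2.imread('pics/w5raw.png',0)
for v in (150,160,170):print(v,im[v,286:346:2])
E
```

```text
10 upper barrel edge [316.5 146.7] w 49.9
15 upper barrel edge [316.5 145.6] w 48.6
20 upper barrel edge [316.5 145.3] w 47.5
25 upper barrel edge [316.6 145.9] w 46.4
30 upper barrel edge [316.6 147.1] w 45.3
35 upper barrel edge [316.6 149. ] w 44.4
40 upper barrel edge [316.6 151.5] w 43.5
rim [314.73884433 123.90051363] [314.79657459 123.78862359] plate [314.74602116 110.12238254]
150 [251 252 252 252 252 251 251 252 246 237 171 146 152 153 152 155 161 185
 177 197 222 240 245 251 252 252 252 251 252 224]
160 [251 252 253 218 123 114 120 124 128 130 134 137 138 138 138 139 140 139
 137 172 172 171 171 167 160 152 216 251 252 224]
170 [251 252 253 252 102 111 120 125 127 131 134 135 139 137 138 139 139 138
 137 134 165 170 170 167 160 153 198 251 252 224]
```

```bash
cat > tilt.py <<'E'
from h import *
def widths(im,rows,c=316):
    o=[]
    for v in rows:
        g=im[v].astype(float);l=c
        while g[l-1]<215 and l>270:l-=1
        q=c
        while g[q+1]<205 and q<360:q+=1
        o.append((l,q,q-l+1))
    return o
def pred(i,x,y,z,t,rows):
    a=np.radians(t);ks=np.linspace(-.03,.05,400)
    Rm=R.from_quat(i["attitude"]).as_matrix()
    W=[np.r_[X_*x+Y_*(y+k*np.cos(a)),z-k*np.sin(a)] for k in ks]
    v=np.array([proj(i,w)[1] for w in W]);d=np.array([-(Rm.T@(w-i["origin"]))[2] for w in W])
    n=np.argsort(v);return (i["fx"]*.026/np.interp(rows,v[n],d[n])).round(1)
E
python3 - <<'E'
from tilt import *
import json
from bench import r
rows=[165,175,185,195,205,215]
for n,i,y,z in (("w4",{k:np.array(v) for k,v in json.load(open('w4.json')).items()},-.019,.112),("w5",r.camera_info('wrist'),-.0034,.0947)):
    print(n,widths(cv2.imread(f'pics/{n}raw.png',0),rows))
    for t in(10,20,25,30,35,40):print(t,pred(i,.508,y,z,t,rows))
E
```

```text
w4 [(289, 336, 48), (289, 336, 48), (294, 337, 44), (294, 337, 44), (294, 338, 45), (289, 341, 53)]
10 [49.7 49.6 49.5 49.4 49.3 49.2]
20 [47.7 47.9 48.  48.2 48.3 48.5]
25 [46.7 47.  47.3 47.5 47.8 48.1]
30 [45.7 46.1 46.5 46.9 47.3 47.7]
35 [44.7 45.2 45.7 46.3 46.8 47.4]
40 [43.6 44.3 44.9 45.6 46.3 47. ]
w5 [(293, 338, 46), (293, 338, 46), (293, 338, 46), (293, 339, 47), (293, 339, 47), (293, 339, 47)]
10 [49.7 49.6 49.5 49.4 49.3 49.2]
20 [47.7 47.8 48.  48.1 48.3 48.4]
25 [46.7 47.  47.2 47.5 47.8 48.1]
30 [45.7 46.1 46.5 46.9 47.3 47.7]
35 [44.6 45.2 45.7 46.3 46.8 47.3]
40 [43.6 44.2 44.9 45.6 46.3 46.9]
```

arm_command --moves '[-0.06,0,0.14,0,-0.06,0,0.14,0,-0.06,0,0.14,0,-0.05,0,0.14,0,-0.05,0,0.14,0,-0.05,0,0.14,0,0,0,0,0]'

```text
time: 16.38
ee_pos: [0.4898, 0.1359, 0.0693]
eef_rot: [0.599, 0.801, -0.0, -0.0]
ft_force: [0.8, -2.5, 3.1]
width: 0.0206
grip_force: 43.7
```

```bash
python3 - <<'E'
from tilt import *
from bench import r
s=r.read_state();st(s);i=r.camera_info('wrist');im=r.camera('wrist');cv2.imwrite('pics/w6raw.png',im[:,:,::-1])
rows=[165,175,185,195,205,215];p=s["ee_pos"]
print(widths(cv2.imread('pics/w6raw.png',0),rows))
for t in(5,10,15,20,25,30):print(t,pred(i,.508,p[:2]@Y_,p[2]+.017,t,rows))
E
```

```text
t 16.38 frame pos [ 0.5082 -0.0066  0.0693] Fframe [ 0.08 -2.62  3.15] Tq [-0.312  0.071 -0.034] yaw 16.41 w 0.0206 g 43.7
[(292, 338, 47), (292, 338, 47), (292, 339, 48), (285, 339, 55), (293, 339, 47), (293, 340, 48)]
5 [50.8 50.6 50.3 50.1 49.8 49.6]
10 [49.7 49.6 49.5 49.4 49.3 49.2]
15 [48.7 48.7 48.8 48.8 48.8 48.8]
20 [47.7 47.9 48.  48.2 48.3 48.5]
25 [46.7 47.  47.3 47.5 47.8 48.1]
30 [45.7 46.1 46.5 46.9 47.3 47.7]
```

The finger width fell from 23 to 20.6 mm, so the barrel is creeping in the grip. I'll seat the tip deeper, open only a little so the fingers still cage the barrel and the far end settles on the near plate, then regrip lower.

arm_command --moves '[0.1,0,0.05,0,0.1,0,0.1,0,0.05,0,0.1,0]'

```text
time: 16.68
ee_pos: [0.4893, 0.1382, 0.0672]
eef_rot: [0.599, 0.801, 0.0, 0.0]
ft_force: [0.7, -4.9, 3.7]
width: 0.0196
grip_force: 42.9
```

arm_command --moves '[0,0,0,0,0,0,0,0,0,0,0,0,0,0,0,0]' --fingers 36

```text
time: 17.02
ee_pos: [0.4888, 0.1387, 0.067]
eef_rot: [0.599, 0.801, -0.0, -0.0]
ft_force: [0.1, 0.8, -0.1]
width: 0.0306
grip_force: 0.0
```

```bash
python3 - <<'E'
from tilt import *
from bench import r
s=r.read_state();st(s);i=r.camera_info('wrist');im=r.camera('wrist');cv2.imwrite('pics/w7raw.png',im[:,:,::-1])
rows=[165,175,185,195,205,215];p=s["ee_pos"]
g=cv2.imread('pics/w7raw.png',0);print(widths(g,rows));print(g[96:170:2,314])
for z in(.07,.075,.08,.085,.09):print(z,[pred(i,.508,p[:2]@Y_,z,t,rows).tolist() for t in(8,20)])
E
```

```text
t 17.02 frame pos [ 0.5081 -0.0036  0.067 ] Fframe [ 0.3   0.79 -0.05] Tq [-0.109  0.036 -0.011] yaw 16.44 w 0.0306 g 0.0
[(316, 316, 1), (316, 316, 1), (315, 357, 43), (316, 316, 1), (296, 316, 21), (316, 316, 1)]
[223 222 220 213 178 154 192 188 185 181 178 179 200 251 251 251 251 251
 251 251 251 251 251 218 218 218 218 219 219 218 219 218 218 218 219 219
 219]
0.07 [[46.4, 46.3, 46.1, 46.0, 45.9, 45.7], [44.4, 44.6, 44.7, 44.9, 45.0, 45.1]]
0.075 [[47.7, 47.6, 47.4, 47.3, 47.1, 47.0], [45.6, 45.7, 45.8, 46.0, 46.1, 46.3]]
0.08 [[49.0, 48.9, 48.7, 48.6, 48.4, 48.3], [46.7, 46.9, 47.0, 47.2, 47.3, 47.5]]
0.085 [[50.5, 50.3, 50.1, 50.0, 49.8, 49.7], [48.0, 48.1, 48.3, 48.4, 48.6, 48.7]]
0.09 [[52.0, 51.8, 51.6, 51.5, 51.3, 51.1], [49.3, 49.4, 49.6, 49.8, 49.9, 50.1]]
```

The roller has dropped out of the camera column. I'll rise and take a composite look.

arm_command --moves '[0,0,-0.5,0,0,0,-2,0,0,0,-2.5,0,-1.5,0,-2.5,0,-2,0,-2.5,0,-2.0,0,-2.5,0,-2,0,-1,0,0,0,0,0,0,0,0,0]'

```text
time: 17.82
ee_pos: [0.5108, 0.0656, 0.203]
eef_rot: [0.6, 0.8, 0.001, 0.0]
ft_force: [-1.0, 1.2, 0.1]
width: 0.0313
grip_force: 0.0
```

```bash
python3 - <<'E'
from bench import r
from h import *
import json
s=r.read_state();st(s);i=r.camera_info('wrist');im=r.camera('wrist')[:,:,::-1];t=r.camera('scene')[:,:,::-1]
cv2.imwrite('pics/w8raw.png',im);cv2.imwrite('pics/s8raw.png',t)
json.dump({k:np.array(v).tolist() for k,v in i.items()},open('w8.json','w'))
a=cv2.resize(im[0:225,180:420],(480,450),interpolation=cv2.INTER_CUBIC);c=cv2.resize(t[150:225,275:355],(320,300),interpolation=cv2.INTER_CUBIC)
cv2.imwrite('pics/m4.png',np.hstack([a,np.vstack([c,np.zeros((150,320,3),np.uint8)])]))
E
```

```text
t 17.82 frame pos [ 0.5087 -0.08    0.203 ] Fframe [-0.67  1.46  0.08] Tq [-0.083  0.056 -0.018] yaw 16.29 w 0.0313 g 0.0
```

View pics/m4.png

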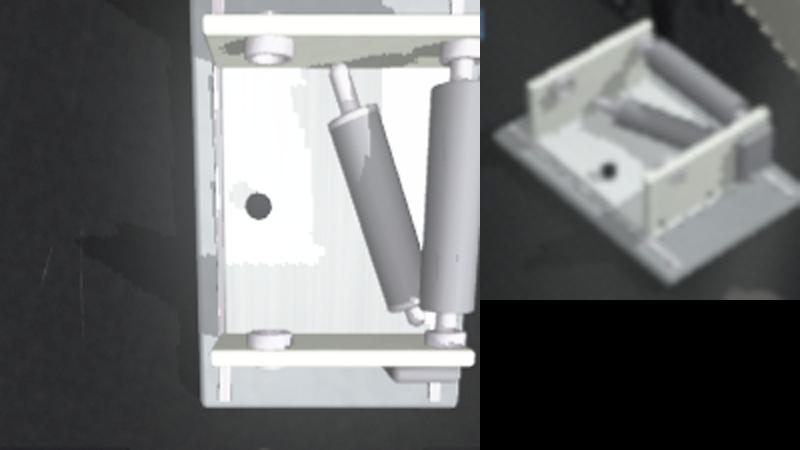

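The roller lies flat on the bed, yawed. Panel pixels: sprung tip (338,66), sprung barrel end (355,113), fixed barrel end (405,305), fixed tip (417,322), close to the driven roller. It must have been squeezed out towards the fingertips, so I'll take it back to the cradle and regrip deeper.

```bash
python3 - <<'E'
from h import *
import json
i={k:np.array(v) for k,v in json.load(open('w8.json')).items()}
f=lambda p:np.array([p[:2]@X_,p[:2]@Y_]).round(4)
z=.0345
for n,u,v,zz in (("st",338,66,z),("sb",355,112,z+.008),("fb",405,307,z+.008),("ft",417,324,z),("mid",379,207,z+.011),("knob",258,206,.0315),("cupF",270,50,.07),("cupN",270,340,.07),("drvL",430,200,.066)):
    print(n,f(atz(i,(180+u/2,v/2),zz)))
g=cv2.imread('pics/w8raw.png',0)
for v in(65,80,95,103):print(v,g[v,335:405:2])
E
```

```text
st [0.54   0.0648]
sb [0.5479 0.0428]
fb [ 0.5764 -0.0505]
ft [ 0.5848 -0.0603]
mid [ 0.5607 -0.0012]
knob [ 5.008e-01 -1.000e-04]
cupF [0.5072 0.0631]
cupN [ 0.5071 -0.0634]
drvL [0.581  0.0011]
65 [240 238 235 235 235 128 126 137 152 165 178 190 197 203 208 167 150 144
 130 252 254 254 254 254 254 254 254 254 254 254 106 117 128 138 149]
80 [247 238 236 236 235 237 238 191 120 134 146 161 174 187 158 159 159 156
 150 144 132 245 254 254 254 254 254 254 254 195 109 121 131 143 154]
95 [247 239 237 238 237 237 238 240 239 236 126 124 135 143 149 154 157 157
 158 155 149 142 134 174 254 254 254 254 254 127 114 124 137 149 162]
103 [255 239 237 238 237 237 238 241 239 237 238 156 122 132 140 146 151 156
 157 156 154 149 143 136 120 254 254 254 254 105 117 128 140 152 167]
```

arm_command --moves '[2.5,0.8,0,0,2.5,0.8,0,0,2.5,0.8,0,0,2.5,0.8,0,0,1.3,0.53,0,0,0,0,2,-6.2,0,0,2,-6.2,0,0,2,-6.1,0,0,1,0,0,0,0,0,0,0,0,0]' --fingers 39

```text
time: 18.83
ee_pos: [0.514, 0.1852, 0.1321]
eef_rot: [0.464, 0.886, -0.0, -0.0]
ft_force: [0.8, 0.7, -0.3]
width: 0.0336
grip_force: 0.0
```

```bash
python3 -c "
from bench import r
from h import *
s=r.read_state();st(s);plan(s,np.r_[X_*.546+Y_*.033,.027],34.75)"
```

```text
t 18.83 frame pos [0.5453 0.034  0.1321] Fframe [ 0.92  0.44 -0.33] Tq [-0.028  0.032  0.001] yaw 34.71 w 0.0336 g 0.0
t 18.83 pos [0.514  0.1852 0.1321] yaw_y 34.71 shift [-0.12  0.05 10.51] turn -0.036546998056877555 F [ 0.76  0.68 -0.33] w 0.0336 g 0.0
```

arm_command --moves '[0,0,2,0,0,0,2,0,0,0,2,0,0,0,1.5,0,0,0,1.2,0,0,0,0.8,0,0,0,0.6,0,0,0,0,0]'

```text
time: 19.5
ee_pos: [0.5141, 0.1853, 0.0308]
eef_rot: [0.463, 0.887, -0.0, -0.0]
ft_force: [0.7, -0.1, -0.4]
width: 0.0339
grip_force: 0.0
```

arm_command --moves '[0,0,0.1,0,0,0,0.1,0,0,0,0,0,0,0,0,0]'

```text
time: 19.83
ee_pos: [0.5144, 0.1855, 0.0296]
eef_rot: [0.462, 0.887, 0.0, 0.0]
ft_force: [-0.8, -0.6, -0.4]
width: 0.034
grip_force: 0.0
```

arm_command --moves '[0,0,0,0,0,0,0,0,0,0,0,0,0,0,0,0,0,0,0,0,0,0,0,0]' --fingers 0 --squeeze 12

```text
time: 20.33
ee_pos: [0.5142, 0.1853, 0.0291]
eef_rot: [0.462, 0.887, 0.0, -0.0]
ft_force: [0.6, -0.3, -0.3]
width: 0.0039
grip_force: 0.0
```

The fingers closed on nothing. I'll probe downward with them shut to learn where the tips really are.

arm_command --moves '[0,0.3,0,0,0,0,0.1,0,0,0,0.1,0,0,0,0.1,0,0,0,0,0]'

```text
time: 20.75
ee_pos: [0.5172, 0.1876, 0.0267]
eef_rot: [0.462, 0.887, 0.001, 0.0]
ft_force: [-0.9, 0.9, 5.0]
width: 0.0002
grip_force: 2.4
```

```bash
python3 -c "
from bench import r
from h import *
s=r.read_state();st(s);i=r.camera_info('wrist')
im=r.camera('wrist')[:,:,::-1];cv2.imwrite('pics/w9raw.png',im)
g=cv2.cvtColor(im,cv2.COLOR_BGR2GRAY)
P=lambda x,y,z:proj(i,np.r_[X_*x+Y_*y,z]).round(0)
print('exp tip',P(.540,.0648,.0345),'sb',P(.5457,.0434,.0345),'mid',P(.5615,-.004,.0345),'tcp',proj(i,s['ee_pos']).round(0),'tcp+20',proj(i,s['ee_pos']+[0,0,.02]).round(0))
print(cv2.resize(g[80:280,230:410],(45,40),interpolation=cv2.INTER_AREA)//10)" | tr -d '[]' | head -120
```

```text
t 20.75 frame pos 0.5491 0.0353 0.0267 Fframe -0.57  1.13  5.03 Tq  0.11   0.088 -0.05  yaw 34.92 w 0.0002 g 2.4
exp tip 319. 183. sb 316. 223. mid 316. 303. tcp 317. 233. tcp+20 317. 246.
19 22 23 ...  5  5  5
 21 23 22 ...  5  5  5
 22 23 20 ...  5  5  5
 ...
  8  8  8 ...  7  7  7
  8  8  8 ...  7  7  7
  8  8  8 ...  7  7  7
```

The tips touched the barrel top (known at 0.0475) at TCP 0.0268. So the real fingertips sit about 20 mm above the reported TCP, and both earlier grips only held the barrel by the tip edges. I'll regrasp 20 mm deeper.

arm_command --moves '[0,0,-0.4,0,0,-0.3,-1.0,0,0,0,-0.5,0,0,0,0,0,0,0,0,0,0,0,0,0,0,0,0,0,0,0,0,0]' --fingers 40

```text
time: 21.47
ee_pos: [0.514, 0.1853, 0.0448]
eef_rot: [0.462, 0.887, -0.0, -0.0]
ft_force: [0.1, -0.0, -0.4]
width: 0.034
grip_force: 0.0
```

arm_command --moves '[0,0,1,0,0,0,1,0,0,0,0.7,0,0,0,0.4,0,0,0,0.3,0,0,0,0.3,0,0,0,0.2,0,0,0,0,0]'

```text
time: 22.13
ee_pos: [0.514, 0.1853, 0.0058]
eef_rot: [0.462, 0.887, -0.0, -0.0]
ft_force: [-0.3, 0.1, -0.6]
width: 0.0353
grip_force: 0.0
```

arm_command --moves '[0,0,0,0,0,0,0,0,0,0,0,0,0,0,0,0,0,0,0,0]' --fingers 0 --squeeze 15

```text
time: 22.55
ee_pos: [0.5144, 0.1855, 0.0064]
eef_rot: [0.462, 0.887, 0.0, 0.0]
ft_force: [0.7, 1.2, 0.7]
width: 0.0259
grip_force: 14.8
```

arm_command --moves '[0,0,-0.05,0,0,-0.4,0,0,0,-0.6,0,0,0,-0.8,0,0,0,-0.8,0,0,0,-0.5,0,0,0,0,0,0]'

```text
time: 23.13
ee_pos: [0.4874, 0.169, 0.0069]
eef_rot: [0.462, 0.887, 0.001, -0.001]
ft_force: [-1.4, 6.6, -0.5]
width: 0.0273
grip_force: 15.8
```

```bash
python3 -c "
from bench import r
from h import *
st(r.read_state())"
```

```text
t 23.13 frame pos [0.5152 0.0258 0.0069] Fframe [ 0.48  6.76 -0.51] Tq [ 1.507 -0.198  0.388] yaw 35.02 w 0.0273 g 15.8
```

Width now reads 26 mm, so this is a proper grip. The drag pushed the fixed end on the near plate (6.8 N), so I'll back off, leaving room for both fingers at the barrel's middle, and move the grip there.

arm_command --moves '[0,0.5,0,0,0,0.6,0,0,0,0.5,0,0,0,0.2,0,0,0,0,0,0]'

```text
time: 23.55
ee_pos: [0.503, 0.178, 0.0065]
eef_rot: [0.462, 0.887, -0.0, -0.0]
ft_force: [-1.3, 3.6, -0.7]
width: 0.026
grip_force: 14.8
```

arm_command --moves '[0,0,0,0,0,0,0,0,0,0,0,0]' --fingers 37

```text
time: 23.8
ee_pos: [0.5037, 0.1772, 0.0067]
eef_rot: [0.463, 0.886, -0.0, 0.0]
ft_force: [-0.6, 0.6, 0.4]
width: 0.0313
grip_force: 0.0
```

arm_command --moves '[-0.6,0,0,0,-0.8,0,0,0,-0.8,0,0,0,-0.8,0,0,0,-0.7,0,0,0,-0.3,0,0,0,0,0,0,0]'

```text
time: 24.38
ee_pos: [0.527, 0.1439, 0.0066]
eef_rot: [0.463, 0.886, -0.0, 0.0]
ft_force: [-0.0, -0.3, -0.1]
width: 0.0325
grip_force: 0.0
```

```bash
python3 -c "
from bench import r
from h import *
st(r.read_state())"
```

```text
t 24.38 frame pos [ 0.5462 -0.0093  0.0066] Fframe [-0.1  -0.29 -0.09] Tq [-0.033  0.001  0.049] yaw 34.82 w 0.0325 g 0.0
```

arm_command --moves '[0,0,0.1,0,0,0,0.1,0,0,0,0.1,0,0,0,0,0]'

```text
time: 24.72
ee_pos: [0.526, 0.1455, 0.0034]
eef_rot: [0.462, 0.887, -0.0, -0.0]
ft_force: [-0.1, 0.2, -0.6]
width: 0.0325
grip_force: 0.0
```

arm_command --moves '[0,0,0,0,0,0,0,0,0,0,0,0,0,0,0,0,0,0,0,0]' --fingers 0 --squeeze 40

```text
time: 25.13
ee_pos: [0.5262, 0.1457, 0.0037]
eef_rot: [0.462, 0.887, 0.0, -0.0]
ft_force: [-1.0, 3.3, 1.2]
width: 0.0249
grip_force: 39.5
```

arm_command --moves '[0,0,-0.3,0,0,0,-0.7,0,0,0,-1.2,0,0,0,-1.8,0,0,0,-2,0,0,0,-2,0,0,0,-1.5,0,0,0,-0.5,0,0,0,0,0]'

```text
time: 25.88
ee_pos: [0.5276, 0.1448, 0.1057]
eef_rot: [0.463, 0.886, 0.001, 0.001]
ft_force: [-0.1, -0.1, -2.3]
width: 0.0252
grip_force: 39.7
```

```bash
python3 - <<'E'
from bench import r
from h import *
s=r.read_state();st(s);i=r.camera_info('wrist');im=r.camera('wrist')[:,:,::-1];cv2.imwrite('pics/w10raw.png',im)
g=cv2.cvtColor(im,cv2.COLOR_BGR2GRAY);np.set_printoptions(linewidth=250,threshold=9999)
print(g[40:220:3,317])
for v in range(60,215,10):print(v,g[v,270:364:3])
p=s['ee_pos'];M=R.from_quat(s['eef_rot']).as_matrix()
for k in(.074,.05):print(k,proj(i,p+[0,0,.0315]+M[:,0]*k), proj(i,p+[0,0,.0315]+M[:,0]*k+M[:,1]*.013))
E
```

```text
t 25.88 frame pos [ 0.5471 -0.0087  0.1057] Fframe [-0.15 -0.07 -2.28] Tq [-0.147 -0.015  0.017] yaw 34.87 w 0.0252 g 39.7
[117 153 158 159 159 160 160 160 160 162 163 163 161 248 255 255 255 246 186 210 164 184 192 193 192 193 194 194 195 196 196 197 197 198 198 199 197 198 141 150 199 197 157 158 157 158 157 156 156 154 155 155 154 154 154 153 152 152 152 151]
60 [194 213 208 161 161 161 161 163 163 162 161 160 160 160 158 158 159 159 159 159 158 159 160 160 158 158 157 157 158 159 160 156]
70 [234 235 236 238 238 239 237 230 218 199 201 167 161 162 162 163 163 162 162 160 159 158 160 161 162 161 160 159 160 160 161 160]
80 [184 154 127 155 153 164 198 218 231 235 235 237 237 237 237 254 252 243 201 158 159 159 161 161 163 162 161 160 160 163 161 161]
90 [254 255 175 204 227 238 211 203 197 193 182 170 158 187 173 246 253 254 255 255 255 255 255 255 255 254 249 220 168 164 164 163]
100 [255 254 254 254 254 254 254 254 254 254 241 209 179 181 184 175 199 254 218 187 187 186 188 199 244 253 254 255 255 255 255 255]
110 [254 254 254 255 254 254 254 254 254 254 254 171 195 207 213 200 
[... 827 characters left out ...]
 136 166 144 230 231 253 254 254 254 254]
180 [255 255 255 254 254 255 122 130 136 144 148 150 154 158 159 158 155 154 151 149 144 194 189 125 135 254 254 254 254 254 254 254]
190 [255 255 254 254 255 254 155 127 133 141 147 149 153 156 159 156 155 152 150 147 143 138 132 123 111 254 254 254 254 254 254 254]
200 [255 254 254 255 254 255 198 124 130 138 145 147 151 154 157 155 152 151 148 146 141 136 131 122 146 254 254 254 254 254 254 254]
210 [233 234 235 254 252 254 253 119 128 135 142 146 150 153 155 153 152 150 147 145 140 135 130 120 106 254 254 254 254 254 254 254]
0.074 [317.26453343  96.06594502] [347.15838834  96.06250011]
0.05 [317.2857718  151.60095865] [346.01707621 151.59860325]
```

arm_command --moves '[0,0,0,6.2,0,0,0,6.2,0,0,0,6.2,0,-1.5,0,0,-0.3,-1.5,0.5,0,-0.4,-1.0,1.0,0,0,0,0.7,0,0,0,0,0,0,0,0,0]'

```text
time: 26.68
ee_pos: [0.49, 0.1272, 0.081]
eef_rot: [0.6, 0.8, -0.001, -0.0]
ft_force: [0.7, 0.1, -1.8]
width: 0.0251
grip_force: 39.6
```

```bash
cat > see.py <<'E'
from bench import r
from h import *
np.set_printoptions(linewidth=250,threshold=9999)
def see(rows=(165,175,185,195,205,215),col=None):
    s=r.read_state();st(s);i=r.camera_info('wrist');im=r.camera('wrist')[:,:,::-1];cv2.imwrite('pics/last.png',im)
    g=cv2.cvtColor(im,cv2.COLOR_BGR2GRAY)
    P=lambda x,y,z:proj(i,np.r_[X_*x+Y_*y,z]).round(1)
    print("ring",P(.507,.0585,.0775),"plate",P(.507,.0655,.081))
    print("col",col or 316,"from 60 step3",g[60:210:3,col or 316])
    return s,i,g,P
E
python3 - <<'E'
from see import *
s,i,g,P=see()
for v in(120,130,140,150,160,170,180,200):print(v,g[v,280:356:3])
E
```

```text
t 26.68 frame pos [ 0.506 -0.015  0.081] Fframe [ 0.66 -0.12 -1.85] Tq [-0.063  0.001  0.021] yaw 16.32 w 0.0251 g 39.6
ring [318.5 101.5] plate [318.5  87.2]
col 316 from 60 step3 [143 143 181 193 251 252 252 250 204 232 232 229 228 148 159 170 171 171 172 170 171 172 171 172 172 173 173 172 173 174 173 164 108 167 171 153 132 133 132 131 130 131 131 131 131 130 130 129 129 130]
120 [184 169 250 250 252 251 250 230 155 172 181 183 171 157 132 247 249 250 250 251 251 250 251 229 213 210]
130 [184 164 250 250 252 251 251 250 149 170 181 183 172 158 135 245 249 250 250 251 251 249 252 228 213 212]
140 [183 172 249 250 252 252 251 251 145 168 179 183 172 160 137 244 250 250 250 251 251 250 229 218 212 211]
150 [193 186 249 250 252 252 251 251 141 165 177 181 173 162 139 220 231 232 244 251 251 250 229 218 212 212]
160 [228 184 119 138 143 156 162 164 167 176 174 176 170 171 168 164 157 153 146 137 118 244 229 217 212 213]
170 [229 183 196  98 107 113 121 125 127 130 133 135 133 130 129 127 125 120 115 111  99 245 252 216 212 214]
180 [229 181 237  95 104 113 119 124 126 130 132 133 130 131 129 128 123 119 114 110  98 244 252 215 213 215]
200 [163 177 221  99 101 108 116 120 124 127 131 131 129 129 127 124 121 116 112 107  96 220 252 214 214 215]
```

arm_command --moves '[0,0.1,0.3,1.3,0,0,0.4,0,0,0,0.4,0,0,0,0.3,0,0,0,0.2,0,0,0,0.15,0,0,0,0.15,0,0,0,0,0]'

```text
time: 27.4
ee_pos: [0.491, 0.1275, 0.0625]
eef_rot: [0.609, 0.793, 0.0, -0.0]
ft_force: [-0.7, 0.7, -0.6]
width: 0.0251
grip_force: 39.6
```

```bash
python3 -c "
from see import *
s,i,g,P=see()
for v in(130,140,180,200):print(v,g[v,280:356:3])"
```

```text
t 27.4 frame pos [ 0.507  -0.015   0.0625] Fframe [-0.47  0.85 -0.64] Tq [-0.101  0.141 -0.002] yaw 15.02 w 0.0251 g 39.6
ring [313.   99.7] plate [312.5  83.7]
col 316 from 60 step3 [141 161 195 198 194 190 158 134 152 153 153 150 128 154 138 149 150 150 151 151 150 151 152 152 152 153 153 152 153 153 154 139 100 151 152 124 117 117 116 117 117 117 116 115 115 115 116 115 114 114]
130 [240 240 244 242 242 239 242 239 131 150 160 162 152 140 118 232 240 241 241 242 240 240 244 192 186 187]
140 [239 239 244 242 242 240 242 240 128 149 158 163 153 141 119 230 239 241 240 242 240 240 196 192 188 187]
180 [173 230 238  83  91  99 106 109 111 115 117 118 117 114 113 112 109 105 100  95  85 232 244 191 188 190]
200 [139 240 239  88  88  95 103 107 110 112 114 117 115 113 112 110 107 103  98  93  83 231 244 191 189 191]
```

Tip and cup are now in line (both at column 313), and contact on the near plate is just starting. Tilting gently.

arm_command --moves '[0,0,0.1,0,0,0,0.1,0,0,0,0.1,0,0,0,0.1,0,0,0,0,0]'

```text
time: 27.87
ee_pos: [0.4919, 0.1282, 0.0593]
eef_rot: [0.608, 0.794, 0.001, 0.0]
ft_force: [1.7, 2.5, 5.4]
width: 0.0249
grip_force: 40.0
```

```bash
python3 -c "
from see import *
st(r.read_state())"
```

```text
t 27.87 frame pos [ 0.5081 -0.0145  0.0593] Fframe [2.29 1.92 5.35] Tq [ 0.235 -0.376  0.102] yaw 15.05 w 0.0249 g 40.0
```

arm_command --moves '[0,0,0.1,0,0,0,0.1,0,0,0,0,0]'

```text
time: 28.12
ee_pos: [0.4917, 0.1284, 0.0572]
eef_rot: [0.608, 0.794, 0.001, 0.0]
ft_force: [-0.1, 3.7, 4.8]
width: 0.0248
grip_force: 40.0
```

```bash
python3 -c "
from see import *
see()"
```

```text
t 28.12 frame pos [ 0.508  -0.0143  0.0572] Fframe [0.96 3.54 4.78] Tq [ 0.506 -0.444  0.059] yaw 15.06 w 0.0248 g 40.0
ring [310.9 100.6] plate [310.4  84.1]
col 316 from 60 step3 [138 171 222 198 194 191 160 127 150 151 150 146 120 131 144 158 169 172 173 172 173 173 172 171 171 172 172 171 171 171 171 122 161 160 122 121 121 121 121 121 121 119 121 119 120 119 119 118 118 119]
```

arm_command --moves '[0.05,0,0.1,0,0.05,0,0.1,0,0,0,0.1,0,0,0,0.1,0,0,0,0,0]'

```text
time: 28.58
ee_pos: [0.4914, 0.129, 0.053]
eef_rot: [0.608, 0.794, 0.001, 0.0]
ft_force: [2.0, 2.9, 5.1]
width: 0.025
grip_force: 40.0
```

```bash
python3 -c "
from see import *
s,i,g,P=see()
for v in(130,140,165,180,200,215):print(v,g[v,280:356:3])"
```

```text
t 28.58 frame pos [ 0.5079 -0.0137  0.053 ] Fframe [2.77 2.19 5.1 ] Tq [ 0.261 -0.702  0.103] yaw 15.05 w 0.025 g 40.0
ring [311.  101.5] plate [310.4  84.6]
col 316 from 60 step3 [141 159 196 198 194 190 164 122 150 151 150 146 135 137 209 147 159 170 172 172 172 172 172 172 173 173 174 174 174 173 129 161 166 127 123 123 123 122 122 121 122 121 121 120 120 120 120 119 119 118]
130 [240 244 241 241 239 242 240 238 241 130 151 162 172 155 140 114 240 239 241 241 238 240 243 192 185 185]
140 [239 243 241 242 239 241 240 238 241 129 150 162 174 156 140 114 240 240 240 241 239 240 195 191 186 186]
165 [239 241 243 244  88  97 103 109 115 117 120 123 123 120 118 116 114 109 105  99  91 152 201 192 187 188]
180 [240 240 195 195  86  95 103 109 113 116 118 121 122 118 116 116 112 108 102  99  89 152 211 191 187 188]
200 [240 239 244 244  82  95 102 107 111 115 116 120 120 118 115 113 110 105 101  96  86 110 244 190 189 188]
215 [234 238 242 243  77  93 100 106 110 114 116 117 118 116 114 112 108 103  99  92  85 108 193 188 189 190]
```

```bash
python3 - <<'E'
from bench import r
from tilt import *
s=r.read_state();i=r.camera_info('wrist');g=cv2.imread('pics/last.png',0);p=s['ee_pos']
def edges(v):
    d=np.abs(np.diff(cv2.GaussianBlur(g[v-1:v+2].astype(np.float32).mean(0)[None],(3,1),0)[0]))
    l=280+np.argmax(d[280:300]);q=335+np.argmax(d[335:352]);return l,q,q-l
rows=[165,172,180,190,200,210,218]
print([edges(v) for v in rows])
for off in(.0315,.028):
  for t in(0,5,10,15,20):print(off,t,pred(i,.508,p[:2]@Y_-.0025,p[2]+off,t,rows))
E
```

```text
[(np.int64(289), np.int64(343), np.int64(54)), (np.int64(289), np.int64(343), np.int64(54)), (np.int64(289), np.int64(343), np.int64(54)), (np.int64(290), np.int64(343), np.int64(53)), (np.int64(290), np.int64(343), np.int64(53)), (np.int64(290), np.int64(343), np.int64(53)), (np.int64(290), np.int64(343), np.int64(53))]
0.0315 0 [56.9 56.6 56.3 55.8 55.4 55.  54.7]
0.0315 5 [55.4 55.2 55.  54.8 54.5 54.2 54. ]
0.0315 10 [54.  53.9 53.9 53.7 53.6 53.5 53.4]
0.0315 15 [52.7 52.7 52.7 52.8 52.8 52.8 52.8]
0.0315 20 [51.4 51.5 51.6 51.8 52.  52.1 52.3]
0.028 0 [55.6 55.3 55.  54.6 54.2 53.8 53.4]
0.028 5 [54.2 54.  53.8 53.6 53.3 53.1 52.8]
0.028 10 [52.9 52.8 52.7 52.6 52.5 52.4 52.3]
0.028 15 [51.6 51.6 51.7 51.7 51.7 51.7 51.8]
0.028 20 [50.4 50.5 50.6 50.8 51.  51.1 51.2]
```

arm_command --moves '[0.05,-0.1,0,0,0.1,-0.1,0.1,0,0.1,0,0,0,0,0,0,0]'

```text
time: 28.97
ee_pos: [0.4876, 0.1297, 0.0514]
eef_rot: [0.609, 0.793, -0.001, -0.0]
ft_force: [-0.7, -0.8, 5.0]
width: 0.025
grip_force: 40.0
```

```bash
python3 -c "
from see import *
s,i,g,P=see()
for v in(80,86,92,98,110,130,140,180):print(v,g[v,280:356:2])"
```

```text
t 28.97 frame pos [ 0.5044 -0.0119  0.0514] Fframe [-0.86 -0.58  4.99] Tq [-0.504  0.049 -0.026] yaw 14.99 w 0.025 g 40.0
ring [318.4 105.4] plate [318.1  88.4]
col 316 from 60 step3 [125 145 152 189 199 195 193 177 134 167 165 161 156 153 118 136 154 169 171 170 172 171 172 172 171 172 172 172 171 171 130 161 166 122 122 122 121 121 122 121 121 120 120 121 119 119 119 119 118 118]
80 [189 189 190 190 190 191 190 189 190 188 189 188 189 189 189 189 188 187 187 186 187 187 187 187 186 185 186 184 183 184 184 222 226 242 241 241 240 239]
86 [104 104 104 103 102 101 101 101 100 103 108 117 121 131 135 141 145 149 159 159 154 150 145 145 143 133 126 117 112 104 102 122 122 121 122 141 144 144]
92 [ 97  96  98  97 118 118 119  99 118 128 134 142 151 153 153 159 161 163 163 158 153 152 151 146 141 138 133 124 116 108 105 144 144 144 144 144 145 145]
98 [237 239 240 242 242 240 240 174 119 130 138 145 148 153 156 157 157 154 153 155 156 150 145 142 142 135 126 120 114 105 118 241 241 238 238 242 208 193]
110 [229 240 240 241 243 241 240 240 237 239 242 241 238 237 131 145 154 160 165 155 149 138 121 205 237 238 238 240 240 239 241 241 241 238 238 242 243 193]
130 [191 239 239 240 243 242 241 242 240 239 241 242 239 186 130 148 157 164 172 161 152 142 126 104 238 239 239 239 241 239 241 242 241 238 239 242 244 207]
140 [170 239 239 240 242 243 241 242 240 239 241 242 240 184 131 146 156 163 172 161 153 142 127 103 237 239 240 240 241 239 241 242 241 238 239 207 195 192]
180 [163 173 240 239 240 183  81  93  96 100 105 109 113 114 115 117 120 121 121 120 118 116 116 114 112 110 105 101 100  96  89  82 235 240 240 243 210 192]
```

Ring and journal now both sit at column ~318. Inserting the tip.

arm_command --moves '[0.1,0,0,0,0.1,0,0,0,0.1,0,0,0,0.1,0,0,0,0,0,0,0]'

```text
time: 29.43
ee_pos: [0.4864, 0.1345, 0.0511]
eef_rot: [0.609, 0.794, -0.0, -0.0]
ft_force: [0.1, 0.8, -1.9]
width: 0.025
grip_force: 40.0
```

```bash
python3 -c "
from see import *
s,i,g,P=see()
for v in(98,110,130,180):print(v,g[v,280:356:2])"
```

```text
t 29.43 frame pos [ 0.5046 -0.007   0.0511] Fframe [ 0.3   0.7  -1.92] Tq [-0.095  0.058 -0.018] yaw 15.04 w 0.025 g 40.0
ring [318.3 116.6] plate [318.  100.2]
col 316 from 60 step3 [123 124 124 125 125 150 147 192 200 197 194 176 125 167 166 161 157 150 172 173 173 174 173 172 174 173 174 173 173 173 150 154 166 129 123 122 122 122 122 122 122 121 120 121 120 120 120 120 119 119]
98 [ 97  98  97  98  97  96  98  97 101 110 119 123 135 143 153 152 155 162 167 165 160 154 150 150 148 141 133 126 119 106 136 143 144 144 144 144 144 144]
110 [236 240 241 242 243 240 241 190 118 131 140 146 150 154 156 156 157 154 154 154 153 148 144 141 139 133 125 121 112 101 176 241 241 239 239 243 210 194]
130 [203 241 240 242 244 242 242 242 239 239 242 242 239 190 133 149 158 163 172 162 152 143 127 105 234 239 239 240 241 240 242 242 241 239 239 243 244 193]
180 [162 187 241 239 241 186  82  92  97 102 106 110 112 114 115 119 119 121 122 120 118 117 115 114 113 110 105 104 101  97  90  81 233 239 241 244 196 193]
```

arm_command --moves '[0.1,0,0,0,0.1,0,0,0,0.1,0,0,0,0.1,0,0,0,0.1,0,0,0,0.1,0,0,0,0,0,0,0]'

```text
time: 30.07
ee_pos: [0.4855, 0.1391, 0.0515]
eef_rot: [0.609, 0.793, -0.0, 0.0]
ft_force: [0.4, -5.8, -1.4]
width: 0.025
grip_force: 40.0
```

```bash
python3 -c "
from see import *
see()"
```

```text
t 30.07 frame pos [ 0.505  -0.0023  0.0515] Fframe [-1.23 -5.67 -1.43] Tq [-1.461  0.263  0.06 ] yaw 14.98 w 0.025 g 40.0
ring [317.6 127.1] plate [317.2 111.2]
col 316 from 60 step3 [128 128 129 129 129 129 131 130 130 176 169 207 209 205 202 171 144 175 170 165 163 148 181 182 182 182 183 183 183 183 159 162 173 143 129 129 129 128 129 128 128 128 127 127 127 127 127 126 126 125]
```

arm_command --moves '[0.1,0,0,0,0.1,0,0,0,0.1,0,0,0,0.1,0,0,0,0.1,0,0,0,0.1,0,0,0,0.1,0,0,0,0.1,0,0,0,0,0,0,0]'

```text
time: 30.87
ee_pos: [0.4837, 0.1453, 0.0513]
eef_rot: [0.609, 0.793, -0.001, 0.001]
ft_force: [2.1, -11.7, -2.3]
width: 0.0251
grip_force: 40.0
```

```bash
python3 -c "
from see import *
s,i,g,P=see()
print([int(np.argmax(np.abs(np.diff(g[130:190,c].astype(int)))))+130 for c in(300,305,310,325,330)])"
```

```text
t 30.87 frame pos [0.505  0.0041 0.0513] Fframe [ -1.22 -11.86  -2.25] Tq [-2.706  0.266  0.065] yaw 14.92 w 0.0251 g 40.0
ring [317.8 141.3] plate [317.4 126.1]
col 316 from 60 step3 [143 143 142 143 143 143 143 143 144 144 144 144 144 144 196 187 224 226 224 222 187 167 192 187 181 179 168 201 202 202 176 179 192 153 143 144 143 143 143 143 142 142 141 141 142 141 141 142 139 141]
[151, 150, 152, 151, 151]
```

arm_command --moves '[0.1,0,0,0,0.1,0,0,0,0,0,0.15,0,0,0,0.15,0,0,0,0.1,0,0,0,0,0]'

```text
time: 31.42
ee_pos: [0.4835, 0.1469, 0.0476]
eef_rot: [0.61, 0.793, -0.001, 0.001]
ft_force: [0.8, -11.9, 2.9]
width: 0.0253
grip_force: 40.0
```

```bash
python3 -c "
from see import *
s,i,g,P=see()
print([int(np.argmax(np.abs(np.diff(g[130:190,c].astype(int)))))+130 for c in(300,305,310,325,330)])"
```

```text
t 31.42 frame pos [0.5053 0.0057 0.0476] Fframe [ -2.55 -11.67   2.93] Tq [-2.601  0.595  0.141] yaw 14.89 w 0.0253 g 40.0
ring [317.2 145.6] plate [316.8 130.1]
col 316 from 60 step3 [144 146 145 145 145 147 145 146 146 146 147 147 147 146 146 185 170 223 229 227 225 206 147 195 191 186 182 170 205 205 193 164 193 181 145 145 146 147 146 145 144 145 144 143 143 143 144 143 142 143]
[151, 151, 152, 152, 151]
```

arm_command --moves '[0,0,0.15,0,0,0,0.15,0,0,0,0.1,0,0,0,0,0]'

```text
time: 31.8
ee_pos: [0.4838, 0.1471, 0.0439]
eef_rot: [0.61, 0.793, -0.001, 0.001]
ft_force: [2.2, -11.9, 4.4]
width: 0.0251
grip_force: 40.0
```

```bash
python3 -c "
from see import *
s,i,g,P=see()
print([int(np.argmax(np.abs(np.diff(g[130:190,c].astype(int)))))+130 for c in(300,305,310,325,330)])"
```

```text
t 31.8 frame pos [0.5056 0.0058 0.0439] Fframe [ -1.23 -11.99   4.39] Tq [-2.467  0.463  0.132] yaw 14.88 w 0.0251 g 40.0
ring [316.4 146.4] plate [316.  130.6]
col 316 from 60 step3 [143 144 143 143 143 144 143 143 144 145 145 145 145 145 144 190 166 222 227 225 223 207 147 192 187 182 181 180 201 201 201 128 188 190 148 144 144 143 142 143 143 142 142 141 141 142 141 140 141 140]
[153, 152, 155, 154, 152]
```

arm_command --moves '[0,0,0.15,0,0,0,0.15,0,0,0,0,0]'

```text
time: 32.1
ee_pos: [0.4838, 0.147, 0.0408]
eef_rot: [0.61, 0.793, -0.001, 0.001]
ft_force: [2.0, -12.7, 4.1]
width: 0.0247
grip_force: 40.0
```

```bash
python3 -c "
from see import *
s,i,g,P=see()
print([int(np.argmax(np.abs(np.diff(g[130:190,c].astype(int)))))+130 for c in(300,305,310,325,330)])"
```

```text
t 32.1 frame pos [0.5056 0.0057 0.0408] Fframe [ -1.64 -12.8    4.12] Tq [-2.474  0.365  0.11 ] yaw 14.88 w 0.0247 g 40.0
ring [316.5 146.9] plate [316.  130.8]
col 316 from 60 step3 [143 143 143 143 143 142 144 143 144 145 144 145 144 144 144 193 173 223 227 225 222 209 149 192 187 182 180 179 171 196 196 195 126 185 184 141 141 141 141 140 141 141 140 141 140 140 139 138 138 139]
[154, 153, 154, 156, 153]
```

The roller's yaw is 1.3° off the frame, which would put the fixed end about 2.8 mm off the near cup. Correcting that while finishing the descent.

arm_command --moves '[0,0.07,0,-0.7,0,0.08,0,-0.7,0,0,0.15,0,0,0,0.15,0,0,0,0,0]'

```text
time: 32.57
ee_pos: [0.4853, 0.1474, 0.0378]
eef_rot: [0.6, 0.8, -0.001, 0.001]
ft_force: [2.5, -12.0, 3.2]
width: 0.0249
grip_force: 40.0
```

```bash
python3 -c "
from see import *
s,i,g,P=see()
for v in(135,140,146,150,152,170,185,200,215):print(v,g[v,280:356:2])
print([int(np.argmax(np.abs(np.diff(g[130:190,c].astype(int)))))+130 for c in(300,305,310,325,330)])"
```

```text
t 32.57 frame pos [0.5072 0.0057 0.0378] Fframe [ -0.99 -12.21   3.23] Tq [-2.494  0.366  0.049] yaw 16.28 w 0.0249 g 40.0
ring [315.9 147.4] plate [315.9 131. ]
col 316 from 60 step3 [151 152 153 151 153 151 152 152 152 153 154 154 154 153 153 203 202 231 235 233 231 219 160 204 198 194 191 190 175 202 202 201 174 135 193 194 143 148 149 149 147 148 147 147 148 146 147 145 146 146]
135 [254 254 254 254 254 226 140 158 168 176 187 190 190 194 199 199 201 198 194 188 188 186 181 177 173 166 156 147 140 120 252 254 254 253 254 254 240 229]
140 [254 254 254 254 254 251 141 163 173 180 183 190 193 195 195 194 191 191 191 190 184 180 178 174 170 160 151 144 136 115 253 254 254 253 254 254 240 229]
146 [254 254 254 254 254 254 254 254 254 254 254 253 253 163 174 186 195 200 203 193 186 174 157 130 253 254 254 254 253 254 254 254 254 253 254 254 240 229]
150 [254 254 254 254 254 254 254 254 254 254 254 253 253 160 173 187 195 200 202 194 185 175 157 131 253 254 254 254 253 254 254 254 254 253 254 254 240 229]
152 [254 254 254 254 254 254 254 254 254 254 254 253 253 160 173 185 196 200 202 194 185 174 156 130 253 254 254 254 253 254 254 254 254 253 254 254 240 229]
170 [226 227 230 230 233 103 116 121 126 131 137 139 140 142 144 147 150 150 149 147 146 144 144 143 141 137 134 130 127 125 116 108 187 253 251 251 254 228]
185 [227 226 230 231 228 100 112 119 125 130 134 137 139 142 143 146 149 148 147 146 145 143 142 140 140 136 132 128 126 121 114 105 184 254 254 230 230 227]
200 [227 225 228 232 254 120 112 117 122 128 134 136 138 139 142 145 146 148 146 145 143 141 140 140 138 134 130 126 122 119 112 101 183 253 254 230 230 227]
215 [254 253 237 232 230 132 107 116 120 126 131 133 138 139 140 143 144 145 145 144 142 140 139 138 136 132 129 125 120 116 108  98 229 254 254 240 228 225]
[154, 154, 156, 159, 154]
```

```bash
python3 - <<'E'
from tilt import *
from bench import r
def edge(row,a,b,rev):
    x=np.arange(a,b);v=row[a:b].astype(float)
    d=np.abs(np.diff(v));d[d<25]=0
    return (d*(x[:-1]+.5)).sum()/max(d.sum(),1)
for n in('w10raw','last'):
    g=cv2.GaussianBlur(cv2.imread(f'pics/{n}.png',0),(1,5),0)
    out=[]
    for v in(170,178,186,194,202,210,216):
        out.append((round(edge(g[v],282,296,0),1),round(edge(g[v],338,350,1),1)))
    print(n,out,[round(b-a,1) for a,b in out])
i=r.camera_info('wrist');p=r.read_state()['ee_pos']
for t in(-3,0,3,6):print(t,pred(i,.507,p[:2]@Y_-.0025,p[2]+.0315,t,[170,178,186,194,202,210,216]))
E
```

```text
w10raw [(np.float64(286.5), np.float64(341.2)), (np.float64(287.0), np.float64(341.6)), (np.float64(287.3), np.float64(342.5)), (np.float64(288.0), np.float64(342.5)), (np.float64(288.3), np.float64(341.8)), (np.float64(288.9), np.float64(342.5)), (np.float64(288.9), np.float64(342.8))] [np.float64(54.7), np.float64(54.6), np.float64(55.2), np.float64(54.5), np.float64(53.5), np.float64(53.6), np.float64(53.9)]
last [(np.float64(288.5), np.float64(343.9)), (np.float64(288.7), np.float64(343.9)), (np.float64(288.8), np.float64(343.9)), (np.float64(289.0), np.float64(343.9)), (np.float64(289.7), np.float64(343.7)), (np.float64(289.9), np.float64(343.5)), (np.float64(289.8), np.float64(343.5))] [np.float64(55.4), np.float64(55.2), np.float64(55.1), np.float64(54.9), np.float64(54.0), np.float64(53.6), np.float64(53.7)]
-3 [57.6 57.2 56.8 56.4 56.  55.5 55.2]
0 [56.7 56.4 56.1 55.7 55.4 55.  54.8]
3 [55.9 55.6 55.4 55.1 54.8 54.6 54.4]
6 [55.1 54.9 54.7 54.5 54.3 54.1 54. ]
```

The roller is about level, and ring and journal are aligned. Letting the spring drive it home slowly.

arm_command --moves '[-0.1,0,0,0,-0.1,0,0,0,-0.1,0,0,0,-0.1,0,0,0,0,0,0,0]'

```text
time: 33.03
ee_pos: [0.4863, 0.1441, 0.038]
eef_rot: [0.6, 0.8, -0.0, 0.001]
ft_force: [1.2, -8.7, 2.6]
width: 0.0248
grip_force: 40.0
```

```bash
python3 -c "
from see import *
st(r.read_state())"
```

```text
t 33.03 frame pos [0.5072 0.0023 0.038 ] Fframe [-1.3  -8.71  2.63] Tq [-1.923  0.333  0.09 ] yaw 16.3 w 0.0248 g 40.0
```

arm_command --moves '[-0.1,0,0,0,-0.1,0,0,0,-0.1,0,0,0,0,0,0,0]'

```text
time: 33.37
ee_pos: [0.487, 0.1418, 0.038]
eef_rot: [0.6, 0.8, -0.0, 0.001]
ft_force: [1.3, -7.4, 1.6]
width: 0.0252
grip_force: 40.0
```

```bash
python3 -c "
from see import *
st(r.read_state())"
```

```text
t 33.37 frame pos [ 5.073e-01 -2.000e-04  3.800e-02] Fframe [-0.81 -7.43  1.61] Tq [-1.473  0.256  0.132] yaw 16.32 w 0.0252 g 40.0
```

arm_command --moves '[-0.1,0,0,0,-0.1,0,0,0,0,0,0,0]'

```text
time: 33.62
ee_pos: [0.4876, 0.1402, 0.038]
eef_rot: [0.599, 0.8, 0.0, 0.001]
ft_force: [0.8, -5.4, 2.3]
width: 0.025
grip_force: 40.0
```

```bash
python3 -c "
from see import *
see()"
```

```text
t 33.62 frame pos [ 0.5073 -0.0018  0.038 ] Fframe [-0.72 -5.38  2.28] Tq [-1.185  0.199  0.07 ] yaw 16.34 w 0.025 g 40.0
ring [315.6 129.2] plate [315.6 111.9]
col 316 from 60 step3 [124 123 124 124 125 125 124 125 142 148 186 203 200 197 194 165 134 165 159 157 155 156 155 167 167 168 167 166 166 166 165 166 138 115 158 157 120 121 120 120 120 119 119 120 118 119 118 118 118 117]
```

arm_command --moves '[-0.1,0,0,0,-0.1,0,0,0,-0.1,0,0,0,0,0,0,0]'

```text
time: 34.0
ee_pos: [0.4879, 0.1393, 0.0379]
eef_rot: [0.599, 0.801, 0.001, -0.0]
ft_force: [-0.7, 0.2, 2.4]
width: 0.025
grip_force: 40.0
```

```bash
python3 -c "
from see import *
st(r.read_state())"
```

```text
t 34.0 frame pos [ 0.5074 -0.0028  0.0379] Fframe [-0.58  0.35  2.4 ] Tq [ 0.323  0.182 -0.012] yaw 16.44 w 0.025 g 40.0
```

The spring force has gone and the position matches the floor of the near cup, so the roller is home. Releasing and lifting away.

arm_command --moves '[0.1,0,-0.1,0,0,0,0,0]'

```text
time: 34.17
ee_pos: [0.4874, 0.1394, 0.0385]
eef_rot: [0.599, 0.801, -0.0, 0.0]
ft_force: [0.9, -2.2, -0.4]
width: 0.0251
grip_force: 40.0
```

arm_command --moves '[0,0,0,0,0,0,0,0,0,0,0,0,0,0,0,0,0,0,0,0]' --fingers 55

```text
time: 34.58
ee_pos: [0.4875, 0.1396, 0.0387]
eef_rot: [0.599, 0.801, 0.0, -0.0]
ft_force: [-0.5, 0.5, 0.7]
width: 0.0456
grip_force: 0.0
```

arm_command --moves '[0,0,-0.5,0,0,0,-1.5,0,0,0,-2.5,0,0,0,-3,0,-1,0,-3,0,-2,0,-3,0,-2.5,0,-2,0,-2.5,0,0,0,0,0,0,0,0,0,0,0]'

```text
time: 35.42
ee_pos: [0.5103, 0.0614, 0.1942]
eef_rot: [0.6, 0.8, 0.0, 0.0]
ft_force: [-1.1, 0.1, -0.6]
width: 0.048
grip_force: 0.0
```

```bash
python3 - <<'E'
from see import *
s=r.read_state();st(s);i=r.camera_info('wrist');im=r.camera('wrist')[:,:,::-1];cv2.imwrite('pics/fin.png',im);sc=r.camera('scene')[:,:,::-1];cv2.imwrite('pics/finS.png',sc)
g=cv2.cvtColor(im,cv2.COLOR_BGR2GRAY)
P=lambda y,z=.07,x=.507:proj(i,np.r_[X_*x+Y_*y,z]).round(1)
m=-.0048
for n,y in(("far rim",.0585),("barrel+",m+.05),("mid",m),("barrel-",m-.05),("near rim",-.0605)):print(n,P(y),P(y,.07,.494)[0],P(y,.07,.520)[0],P(y,.083))
c=int(P(0)[0]);print(c,list(enumerate(g[:300:3,c])))
for y in(.045,.02,0,-.02,-.045,-.053):
    u,v=P(y);print(y,int(v),int(u)-40,g[int(v),int(u)-40:int(u)+41:2])
E
```

```text
t 35.42 frame pos [ 0.5071 -0.0838  0.1942] Fframe [-1.    0.35 -0.63] Tq [-0.008  0.056 -0.032] yaw 16.26 w 0.048 g 0.0
far rim [316.6  23. ] 301.1 332.0 [316.5  18.5]
barrel+ [316.6  40.2] 301.3 331.9 [316.5  36.6]
mid [316.6 101.6] 302.0 331.3 [316.6 100.8]
barrel- [316.7 158.1] 302.6 330.7 [316.6 159.8]
near rim [316.7 164.2] 302.7 330.7 [316.6 166.2]
316 [(0, np.uint8(255)), (1, np.uint8(255)), (2, np.uint8(255)), (3, np.uint8(245)), (4, np.uint8(250)), (5, np.uint8(250)), (6, np.uint8(211)), (7, np.uint8(249)), (8, np.uint8(249)), (9, np.uint8(249)), (10, np.uint8(248)), (11, np.uint8(248)), (12, np.uint8(217)), (13, np.uint8(246)), (14, np.uint8(221)), (15, np.uint8(201)), (16, np.uint8(202)), (17, np.uint8(202)), (18, np.uint8(201)), (19, np.uint8(201)), (20, np.uint8(201)), (21, np.uint8(202)), (22, np.uint8(201)), (23, np.uint8(202)), (24, np.uint8(203)), (25, np.uint8(202)), (26, np.uint8(203)), (27, np.uint8(202)), (28, np.uint8(203)), (29, np.uint8(202)), (30, np.uint8(203)), (31, np.uint8(202)), (32, np.uint8(203)), (33, np.uint8(202)), (34, np.uint8(204)), (35, np.uint
[... 1707 characters left out ...]
7 156 218 218 218 160 249 191 254 234 239 239 219 121 135 150 165 180 192 202 206 209 210 208 203 195 175 254 254 255 246 237 237 237 239 236 237 241 238 236]
-0.02 119 276 [ 58  76 172 214 215 216 172 209 184 254 254 255 255 255 125 134 151 167 181 192 204 208 208 209 209 201 193 173 254 255 255 255 253 251 238 239 236 238 241 238 239]
-0.045 147 276 [ 57  58 135 159 160 160 159 198 199 221 232 233 236 239 130 130 151 168 180 192 205 208 207 209 208 199 190 167 227 235 237 237 237 237 235 236 235 237 238 237 237]
-0.053 156 276 [ 57  59 132 155 158 160 161 202 200 217 232 231 235 237 147 170 189 210 224 235 243 245 247 248 247 245 241 226 222 234 236 235 237 236 235 235 234 237 237 237 236]
```

```bash
python3 - <<'E'
from see import *
i=r.camera_info('wrist');g=cv2.imread('pics/fin.png',0)
P=lambda y,z,x:proj(i,np.r_[X_*x+Y_*y,z])
def sub(row,c,w=6):
    c=int(round(c));x=np.arange(c-w,c+w);d=np.abs(np.diff(row[c-w:c+w+1].astype(float)));k=np.argmax(d);d2=np.where(abs(np.arange(len(d))-k)<=1,d,0);return (d2*(x+.5)).sum()/d2.sum()
for n,x,z in(("loose",.507,.07),("driven",.592,.066)):
    for y in(.035,.02,.005,-.01,-.025,-.04):
        v=int(round(P(y,z,x)[1]));a,b=P(y,z,x-.013)[0],P(y,z,x+.013)[0]
        l,q=sub(g[v],a),sub(g[v],b);print(n,y,v,"pred",round(b-a,1),"meas",round(q-l,1),"l",round(l-a,1),"r",round(q-b,1))
print("near end",g[145:175:1,317],"far end",g[15:50,317])
E
```

```text
loose 0.035 56 pred 30.3 meas 29.3 l -0.1 r -1.2
loose 0.02 74 pred 29.9 meas 29.0 l 0.1 r -0.9
loose 0.005 93 pred 29.6 meas 29.0 l -0.0 r -0.7
loose -0.01 110 pred 29.2 meas 28.4 l 0.4 r -0.4
loose -0.025 127 pred 28.9 meas 28.6 l 0.1 r -0.2
loose -0.04 144 pred 28.5 meas 28.4 l 0.2 r 0.1
driven 0.035 57 pred 29.9 meas 30.2 l -1.8 r -1.5
driven 0.02 75 pred 29.5 meas 29.8 l -1.7 r -1.4
driven 0.005 93 pred 29.2 meas 29.3 l -1.6 r -1.5
driven -0.01 111 pred 28.8 meas 29.1 l -1.6 r -1.3
driven -0.025 128 pred 28.5 meas 28.7 l -1.4 r -1.2
driven -0.04 144 pred 28.1 meas 28.0 l -1.3 r -1.4
near end [206 206 207 207 207 207 207 207 207 216 234 244 243 229 229 245 245 236 197 194 234 247 246 246 246 248 242 233 249 253] far end [250 250 240 211 237 250 250 250 250 250 250 250 250 250 250 250 250 250 250 250 241 216 202 221 245 247 243 220 202 203 204 203 203 204 203]
```

arm_command --moves '[0,-2.5,0,0,0,-2.5,0,0,0,-2.5,0,0,0,-1.5,0,0,0,0,0,0,0,0,0,0,0,0,0,0]'

```text
time: 36.1
ee_pos: [0.4241, 0.0382, 0.1937]
eef_rot: [0.598, 0.801, 0.0, 0.0]
ft_force: [0.9, -0.1, -0.4]
width: 0.0475
grip_force: 0.0
```

```bash
python3 - <<'E'
from see import *
i=r.camera_info('wrist');im=r.camera('wrist')[:,:,::-1];cv2.imwrite('pics/fin2.png',im);g=cv2.cvtColor(im,cv2.COLOR_BGR2GRAY)
P=lambda y,z,x:proj(i,np.r_[X_*x+Y_*y,z])
def sub(row,c,w=7):
    c=int(round(c));x=np.arange(c-w,c+w);d=np.abs(np.diff(row[c-w:c+w+1].astype(float)));k=np.argmax(d);d2=np.where(abs(np.arange(len(d))-k)<=1,d,0);return (d2*(x+.5)).sum()/d2.sum()
C=i["origin"];cx=C[:2]@X_;cz=C[2]
for n,x,z in(("loose",.507,.07),("driven",.592,.066)):
    for y in(.035,.02,.005,-.01,-.025,-.04):
        b=np.array([x-cx,z-cz]);D=np.linalg.norm(b);al=np.arcsin(.013/D);e=[]
        for sg in(1,-1):  # silhouette tangent points
            u=-b/D;t=np.array([-u[1],u[0]]);q=.013*(np.sin(al)*u+sg*np.cos(al)*t);e.append(P(y,z+q[1],x+q[0])[0])
        a,c=sorted(e);v=int(round(P(y,z+.008,x)[1]));print(n,y,v,"l",round(sub(g[v],a)-a,1),"r",round(sub(g[v],c)-c,1))
E
```

```text
loose 0.035 54 l 0.2 r -1.0
loose 0.02 73 l 0.3 r -0.4
loose 0.005 92 l 0.6 r 0.3
loose -0.01 110 l 0.7 r 0.1
loose -0.025 128 l 1.1 r 0.4
loose -0.04 145 l 1.3 r 0.7
driven 0.035 55 l 0.0 r -1.0
driven 0.02 74 l -0.5 r -1.1
driven 0.005 93 l -0.3 r -1.3
driven -0.01 110 l -0.4 r -1.2
driven -0.025 128 l -0.6 r -1.1
driven -0.04 145 l -0.9 r -1.2
```

Two-view check: the roller is in both cups, with the far end perhaps 2 mm lower, which is within the bore slack. I'll press the fixed end down lightly with shut fingers so that it settles.

arm_command --moves '[1,2.5,0,0,1.2,2.5,0,0,1.0,2.5,0,0,1.0,1.4,0,0,0,0,2.5,0,0,0,3,0,0,0,3,0,0,0,2,0,0,0,1,0,0,0,0.4,0,0,0,0,0,0,0,0,0]' --fingers 0 --squeeze 10

```text
time: 37.15
ee_pos: [0.4981, 0.103, 0.0756]
eef_rot: [0.599, 0.801, 0.001, 0.0]
ft_force: [-0.5, 1.0, 0.5]
width: 0.0007
grip_force: 0.0
```

```bash
python3 -c "
from see import *
st(r.read_state())"
```

```text
t 37.15 frame pos [ 0.5071 -0.0405  0.0756] Fframe [-0.19  1.12  0.46] Tq [-0.073  0.014 -0.038] yaw 16.42 w 0.0007 g 0.0
```

arm_command --moves '[0,0,0.3,0,0,0,0.3,0,0,0,0.3,0,0,0,0.2,0,0,0,0,0]'

```text
time: 37.57
ee_pos: [0.4972, 0.1027, 0.0634]
eef_rot: [0.599, 0.801, -0.0, -0.0]
ft_force: [-0.9, -0.5, 0.3]
width: 0.0005
grip_force: 0.0
```

arm_command --moves '[0,0,0.1,0,0,0,0.1,0,0,0,0,0]'

```text
time: 37.82
ee_pos: [0.4974, 0.1027, 0.0616]
eef_rot: [0.599, 0.801, 0.0, 0.0]
ft_force: [-0.7, -0.2, 0.7]
width: 0.0007
grip_force: 0.1
```

arm_command --moves '[0,0,0.1,0,0,0,0,0]'

```text
time: 37.98
ee_pos: [0.4973, 0.1026, 0.0606]
eef_rot: [0.599, 0.801, 0.0, 0.0]
ft_force: [0.2, -1.2, 0.3]
width: 0.0006
grip_force: 0.1
```

arm_command --moves '[0,0,0.1,0,0,0,0,0]'

```text
time: 38.15
ee_pos: [0.4974, 0.1026, 0.0597]
eef_rot: [0.599, 0.801, 0.0, 0.0]
ft_force: [-0.4, -1.1, 2.8]
width: 0.0002
grip_force: 1.5
```

Contact came at barrel top z ≈ 0.080, so the axis there is ≈ 0.0675. The fixed end already rests on the bore bottom, so the roller is level. Lifting clear and handing in.

arm_command --moves '[0,0,-0.5,0,0,0,-2,0,0,0,-3,0,0,0,-3,0,0,0,-3,0,0,0,-2,0,0,0,0,0,0,0,0,0]'

```text
time: 38.82
ee_pos: [0.4977, 0.103, 0.1956]
eef_rot: [0.599, 0.801, 0.001, 0.0]
ft_force: [-0.0, -0.4, -0.3]
width: 0.0005
grip_force: 0.0
```

```bash
python3 -c "
from see import *
st(r.read_state());print(r.close_job())"
```

```text
t 38.82 frame pos [ 0.5066 -0.0403  0.1956] Fframe [-0.14 -0.4  -0.31] Tq [-0.119  0.059  0.008] yaw 16.43 w 0.0005 g 0.0
the job is handed in; nothing more can be done
None
```

The roller is fitted in the two front cups and, by touch and camera measurement, sits level with both ends home; I handed the job in at 38.8 s, but it slipped from the grip twice on the way, landing in the stand frame, and pushes at my checks stayed below about 14 N (those slips were not measured).

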